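# Spin-dry the washed mini peppers

## Task

Spin-dry the washed peppers: put every mini pepper from the red board into the machine's tipping hopper, push the hopper over so that they all drop into the basket, then ease it back upright without letting it slam. Fit the loose crank on the square shaft, fully down, give it three full turns clockwise as seen from above, then lift the crank off and lay it back flat in the steel tray, leaving the peppers in the basket. Do not disturb the oil bottle, the bowl or the jar.

Things in the scene. Friction and masses are not known exactly. Their poses are not given: they have to be found in the camera images.
- spinner: spin dryer, fixed: square steel housing 272 x 272 mm, origin at the centre of its underside, z up; deck (partly clear) 135 mm up. Loading mouth: 170 (x) x 135 (y) mm hole in the deck, its centre 22 mm to +y, with a 20 mm high rim on its x and -y sides. Tipping hopper on the +y side between two posts (x = +-100, y = 130 mm, 220 mm high); square shaft at y = -85 mm
- basket_mid (a point): point on the axis of the round basket inside the spinner, on its inner floor, 35 mm above the machine's underside (axes as the spinner's). Basket inner radius 122 mm, inner height 92 mm; the crank shaft drives it 2:1
- skip (a joint): tipping hopper, rad: 0 upright on its rest, grows as it tips over the mouth (towards the spinner's -y), stop at 1.70 = dumped. Weighs 0.45 kg and is over-centre: below about 0.8 it falls back to 0 by its own weight, beyond it falls over to 1.70; lightly damped, so hold it back to bring it down gently. Takes 1 to 4 N at the bar
- skip_hinge (a point): middle of the hopper's hinge line, which runs along the spinner's x axis, 205 mm above the underside and 130 mm to +y of the spinner's centre (axes as the spinner's)
- skip_bar (a point): middle of the hopper's handle: round bar 14 mm thick, 112 mm free between its end arms, parallel to the hinge, 33 mm clear behind the hopper's back wall near its top; turns with the hopper. Upright it lies 131 mm to +y of the hinge and 68 mm above it; it can be gripped from above, fingers either side, at every tip angle
- skip_floor (a point): middle of the hopper's flat inner floor, 40 mm behind and 14 mm above the hinge (x along the hinge, y to the back, z up). Inside 164 mm in x; floor flat from y = -45 to +47 mm; the front slopes up at 46 degrees towards -y to a pouring lip 50 mm above the floor; back and side walls rise 62 mm above the floor
- shaft (a joint): angle of the square shaft, rad, grows clockwise seen from above; starts between 0 and 1; three full turns are 18.85. Takes about 0.1 N m to turn, stays where it is left
- shaft_seat (a point): centre of the round shoulder (48 mm diameter, 165 mm above the spinner's underside) at the foot of the upright square shaft, on which the crank hub rests. Shaft 14 mm square, 28 mm tall (the last 4 mm only 11 mm square). The point turns with the shaft: its x and y axes are square to the shaft's faces, z up
- crank: loose crank, 0.3 kg: dark steel hub 36 x 36 x 40 mm, in its underside a square socket 16 mm wide, 30 mm deep; arm 16 mm wide, 8 mm thick, flush with the underside, along +x; black knob standing up at its end. Origin: centre of the hub's underside, z up; socket and hub faces square to x and y. Starts flat in the tray, knob up. Balances 11 mm from the hub's axis along the arm
- crank_knob (a point): middle of the crank's freely spinning knob (23 mm thick, 46 mm tall, its foot 14 mm above the arm's underside), 95 mm from the hub's axis along +x and 37 mm above the hub's underside; axes as the crank's
- tray: shallow steel tray, fixed, 150 (x) x 230 (y) x 22 mm, walls and floor 4 mm thick; origin at the centre of its underside
- board: red plastic chopping board, fixed, 190 (x) x 280 (y) x 12 mm; origin at the centre of its underside
- pepper1_mid (a point): centre of a yellow mini bell pepper, up to 46 mm thick, 44 mm tall plus a short thin stem (to 52 mm), 45 g; stands on its blunt end on the board, its centre 22 mm above the board; z along the stem. None if there is no such pepper this time
- pepper2_mid (a point): centre of a yellow mini bell pepper, up to 46 mm thick, 44 mm tall plus a short thin stem (to 52 mm), 45 g; stands on its blunt end on the board, its centre 22 mm above the board; z along the stem. None if there is no such pepper this time
- pepper3_mid (a point): centre of a yellow mini bell pepper, up to 46 mm thick, 44 mm tall plus a short thin stem (to 52 mm), 45 g; stands on its blunt end on the board, its centre 22 mm above the board; z along the stem. None if there is no such pepper this time
- pepper4_mid (a point): centre of a yellow mini bell pepper, up to 46 mm thick, 44 mm tall plus a short thin stem (to 52 mm), 45 g; stands on its blunt end on the board, its centre 22 mm above the board; z along the stem. None if there is no such pepper this time
- oil: bystander: green oil bottle, 60 mm diameter, 200 mm tall; origin under its centre
- bowl: bystander: white bowl, 130 mm diameter, 55 mm tall; origin under its centre
- jar: bystander: glass jar, 72 mm diameter, 100 mm tall; origin under its centre
There are look-alikes about, which are no part of the job. Of the things like the crank, leave any that is brown, purple or white; of the rest the smaller one is meant.

How it is judged:
By the outcome, as a careful person would: the job done as asked, in the order asked, and still so for the second after the job is handed in, with the robot touching nothing.
Of pepper1, pepper2, pepper3, pepper4 only 2 to 4 are there at a start; the rules pass over those that are not, and their reading is None.
At some moment in a run one of pepper1, pepper2, pepper3, pepper4 may be knocked a few centimetres aside while the robot is not near it.
It also fails if it takes over 210 s, if anything falls off the work surface, if the arm or the gripper's body presses on something with over 40 N, if the wrist force passes 120 N, or if a joint passes its speed limit or range.

## Robot

A 6-joint arm with a two-finger parallel gripper is mounted at the origin on the work surface. World frame = base frame: x ahead of the robot, y to its left, z up, the work surface at z = 0. Lengths are in m, angles in rad, forces in N, time in s.
With the tool pointing down it reaches from about 0.4 to 0.925 m from the base axis. Payload 3.4 kg.
Tool frame: the origin (TCP) lies at the very end of the fingers, on their centre line; the grasp point (between the pads) lies behind it (manip.tcp_to_grasp is the z of the grasp point in the tool frame, in m); z points along the fingers, y is the line along which they close (so a half turn about z gives the same grasp; the last joint's range is limited). The gripper opens to 85 mm and grips with 20 to 120 N. Pads are 22 mm wide; open, the fingers measure 114 mm over their backs; the gripper's body (76 mm by 85 mm) begins 54 mm behind the grasp point. The pads swing forward as they close: fully open they stand 13 mm farther back than shut.
Start: joints at [1.192, 0.307, 1.506, -0, 1.328, -0.073], TCP at [0.173, 0.548, 0.231] pointing down, gripper open.
Joint ranges: [-3.12, 3.12], [-1.05, 2.28], [0.14, 2.33], [-1.42, 4.57], [0.1, 2.73], [-2.68, 2.68]. Speed limits (rad/s): [2.57, 2.57, 3.14, 3.14, 3.14, 3.14].

## Interface

Orientations are given as a rotation vector (axis times angle).
In Python, from plant import manip, read_camera gives the robot as it stands. The module is installed in compiled form; this text tells all that it offers.
- The arm moves only by the shell command python3 -m pendant 'ROWS' [FORCE]. ROWS is JSON, a list of rows, each a list of 3 entries, a list of its own where there are three numbers: the closure, from 0 (fully open) to 1 (shut), then the shift along the tool's x, y, z in cm, then the turn about the tool's z in degrees. In form: [[gripper, [x, y, z], spin], ...]. A call has 1 to 8 rows; each row is the pose to reach, as a shift and turn from the pose commanded when the call began, along the tool's axes at that moment; what a row does not reach only later rows make up. A row lasts 1/12 s, in which the tool goes at most 41.7 mm and 7.16 degrees, less where a joint would pass 70% of its speed; a pose out of reach is approached as far as the arm can. A call with a gripper value outside its range is refused whole. The fingers move at their own pace and stop on an object; FORCE is the grip in N (left out, the last holds). Time passes only in rows, so rows that repeat a pose let the fingers close. It gives the time, the measured TCP pose, the force, the opening and the grip force at its end, in the units of the state.
- manip.get_state(): the state, without advancing time (a new reading comes with each control period).
- read_camera(name): name is "scene" or "top"; returns a dict with "pixels" (480x640x3 uint8, red, green, blue), "z_map" (480x640 float32, m along the optical axis (not along the pixel's ray), 0 where there is no reading), "intrinsics" (3x3 intrinsics, pixels), "rvec" (rotation vector, rad) and "tvec" (3), from world to camera coordinates, as OpenCV has them. Camera axes: x right, y down, z forward; pixel columns grow to the right and rows downward; lengths in m; the calibration is good to about 2 mm. A picture is of the moment at which its call begins.
- manip.close_job(): hands the job in; it is judged then, once.
The state is a dict: "clock": time; "joints": joint angles; "dq": joint speeds; "tau": joint torques, N m; "tcp_pos": TCP position; "eef_rot": TCP orientation; "contact_force": force on the tool from outside, world axes, zero at the start; "wrist_torque": the same for the moment, N m; "width": opening from 0.0 (shut) to 1.0 (fully open); "grasp_force": force on a finger pad.
Only numpy, scipy, OpenCV 4.12 (cv2) and the standard library are available. Lean on these libraries where they do the work, as an engineer would, in place of code of your own. Each camera call takes 0.05 s, during which the arm holds its last target. There are 200 camera calls.

## Working session

There is one attempt and no reset: what is moved stays moved. The work goes in short steps, Python scripts to look and compute and a shell command to move; the robot and the scene stay as the last step left them, time stands still between calls to the robot, and variables do not carry over. Pictures are saved under pics/ and viewed, at most 14 in all, crops included, and the job is handed in when it is done.

```bash
mkdir -p pics
cat > h.py <<'E'
import numpy as np, cv2
from plant import manip, read_camera
from scipy.spatial.transform import Rotation as R
def cam(n):
    c=read_camera(n); c['R']=cv2.Rodrigues(np.array(c['rvec'],float))[0]; c['t']=np.array(c['tvec'],float).ravel(); c['K']=np.array(c['intrinsics'],float); return c
def cast(c,uv,z):
    uv=np.atleast_2d(uv).astype(float)
    d=(np.linalg.inv(c['K'])@np.c_[uv,np.ones(len(uv))].T).T@c['R']
    o=-c['R'].T@c['t']
    return o+d*((z-o[2])/d[:,2])[:,None]
def cloud(c):
    v,u=np.mgrid[:480,:640]; Z=c['z_map']
    p=np.stack([(u-c['K'][0,2])/c['K'][0,0]*Z,(v-c['K'][1,2])/c['K'][1,1]*Z,Z],-1)
    P=(p-c['t'])@c['R']; P[Z==0]=np.nan; return P
def proj(c,p):
    q=c['R']@np.asarray(p)+c['t']; q=c['K']@q; return q[:2]/q[2]
def save(n,im): cv2.imwrite('pics/'+n+'.png',np.ascontiguousarray(im[...,::-1]))
def st():
    s=manip.get_state(); print({k:np.round(s[k],4).tolist() for k in ('clock','joints','tcp_pos','eef_rot','contact_force','width','grasp_force')}); return s
E
python3 - <<'E'
from h import *
s=st(); print(manip.tcp_to_grasp, R.from_rotvec(s['eef_rot']).as_matrix().round(3))
for n in('scene','top'):
    c=cam(n); save(n+'0',c['pixels']); print(n,-c['R'].T@c['t'],c['R'].round(2).tolist())
E
```

```text
{'clock': 0.0, 'joints': [1.1925, 0.3076, 1.5077, 0.0, 1.3284, -0.0735], 'tcp_pos': [0.1723, 0.5478, 0.2304], 'eef_rot': [-0.4769, -3.1047, 0.0031], 'contact_force': [0.4425, 0.2903, -0.127], 'width': 0.9988, 'grasp_force': 0.0}
-0.0187 [[-0.954  0.3   -0.001]
 [ 0.3    0.954 -0.002]
 [ 0.    -0.002 -1.   ]]
scene [ 0.97531909 -0.87201308  0.98394094] [[0.87, 0.49, -0.0], [0.33, -0.59, -0.74], [-0.37, 0.64, -0.67]]
top [ 0.22486201 -0.08823945  1.67894215] [[-0.03, -1.0, 0.02], [-0.98, 0.02, -0.2], [0.19, -0.02, -0.98]]
```

View pics/scene0.png

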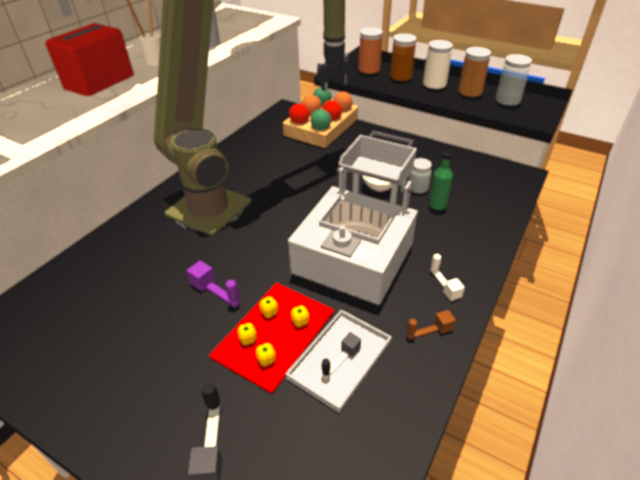

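View pics/top0.png

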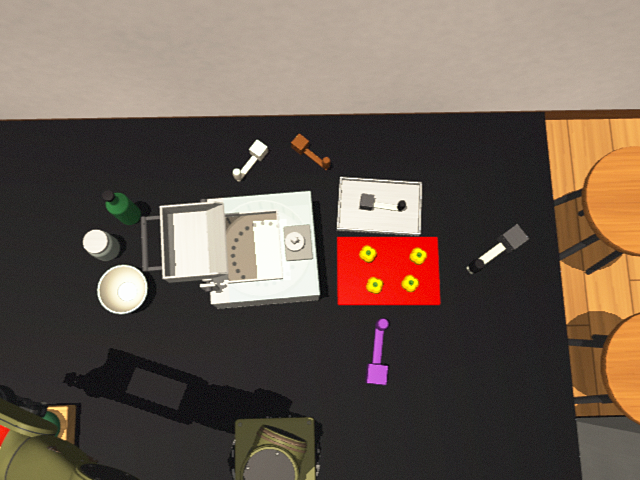

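The scene shows four yellow peppers, at top-view pixels (368,254), (418,256), (375,285) and (410,284).

Crank candidates by top-view hub pixel:
- **In the tray:** (367,202), dark hub and smaller.
- **Loose grey:** (515,237), larger.
- **Ruled out by colour:** brown (300,143), purple (377,373) and white (258,149).

I choose the one in the tray, and will check it in a close crop.

Run:
```python
from h import *
T=cam('top'); S=cam('scene')
for n,c in(('top',T),('scene',S)):
    hsv=cv2.cvtColor(c['pixels'],cv2.COLOR_RGB2HSV); P=cloud(c)
    m=cv2.inRange(hsv,(22,150,90),(34,255,255))
    k,l,s,ce=cv2.connectedComponentsWithStats(m)
    for i in range(1,k):
        if s[i,4]>40: print(n,'pep',s[i,4],ce[i].round(1),cast(c,ce[i],.045).round(4), 'cloud',np.nanmedian(P[l==i],0).round(3), np.nanmax(P[l==i][:,2]).round(3))
P=cloud(T); Ps=cloud(S)
def rect(sel,name,PP=P):
    q=PP[sel][:,:2].astype(np.float32)*1000; r=cv2.minAreaRect(q); print(name,len(q),np.round(r[0],1),np.round(r[1],1),round(r[2],2))
hsv=cv2.cvtColor(T['pixels'],cv2.COLOR_RGB2HSV)
red=cv2.inRange(hsv,(0,180,120),(8,255,255))>0
v,u=np.mgrid[:480,:640]
rect(red&(u>300)&(u<450)&(v>200)&(v<320),'board')
rect((P[...,2]>.008)&(P[...,2]<.03)&(u>330)&(u<428)&(v>170)&(v<238)&~red,'tray')
rect((abs(P[...,2]-.135)<.006)&(u>190)&(u<330)&(v>180)&(v<315),'deck')
rect((abs(Ps[...,2]-.135)<.006)&(Ps[...,0]>.2)&(abs(Ps[...,1])<.35),'deckS',Ps)
# hub
g=hsv[...,2]<110
for nm,PP,c in(('T',P,T),('S',Ps,S)):
    hv=cv2.cvtColor(c['pixels'],cv2.COLOR_RGB2HSV)
    near=(np.hypot(PP[...,0]-.62,PP[...,1]+.29)<.2)&(hv[...,2]<110)&(PP[...,2]>.03)&(PP[...,2]<.08)
    k,l,s,ce=cv2.connectedComponentsWithStats(near.astype(np.uint8))
    for i in range(1,k):
        if s[i,4]>15: print(nm,'dark',s[i,4],ce[i].round(1),np.nanmedian(PP[l==i],0).round(4)); rect(l==i,'r',PP)
big=np.vstack([np.hstack([cv2.resize(T['pixels'][170:310,330:445],None,fx=3.4,fy=3.4,interpolation=3)[:470],cv2.resize(T['pixels'][190:320,195:325],(400,470),interpolation=3)])])
save('crop1',big)
```

```text
top pep 159 [367.1 253.6] [[ 0.5302 -0.2571  0.045 ]] cloud [ 0.527 -0.255  0.056] 0.066
top pep 160 [417.5 255.8] [[ 0.5209 -0.3932  0.045 ]] cloud [ 0.518 -0.39   0.055] 0.066
top pep 164 [409.5 283.1] [[ 0.4469 -0.3675  0.045 ]] cloud [ 0.445 -0.365  0.055] 0.067
top pep 161 [373.9 284.9] [[ 0.4443 -0.2717  0.045 ]] cloud [ 0.442 -0.27   0.056] 0.066
scene pep 156 [268.  303.5] [[ 0.4428 -0.2712  0.045 ]] cloud [ 0.449 -0.278  0.055] 0.066
scene pep 159 [299.3 312.6] [[ 0.5293 -0.2563  0.045 ]] cloud [ 0.535 -0.263  0.055] 0.068
scene pep 174 [246.  330.4] [[ 0.4456 -0.3674  0.045 ]] cloud [ 0.452 -0.373  0.055] 0.067
scene pep 194 [264.8 351.2] [[ 0.5208 -0.3938  0.045 ]] cloud [ 0.526 -0.4    0.055] 0.066
board 6023 [ 479.8 -316.4] [273.3 190.9] 83.88
tray 1875 [ 680.5 -302.9] [271.6 189. ] 88.85
deck 4357 [539.3  23.6] [274.7 272.6] 3.6
deckS 4274 [824.8 -73.2] [452.9 904.6] 83.48
T dark 62 [401.1 205. ] [ 0.6597 -0.353   0.0621]
r 62 [ 661.3 -354.5] [18.2 21. ] 12.62
T dark 21 [364.8 206.1] [ 0.6637 -0.2574  0.0394]
r 21 [ 664.  -257.3] [32.2  7.3] 68.18
S dark 62 [350.8 345.7] [ 0.691  -0.279   0.0377]
r 62 [ 687.6 -276.8] [41.1 23.5] 30.18
S dark 93 [325.5 366.1] [ 0.6683 -0.3635  0.0564]
r 93 [ 666.2 -361.2] [14.6 17.6] 68.48
```

View pics/crop1.png

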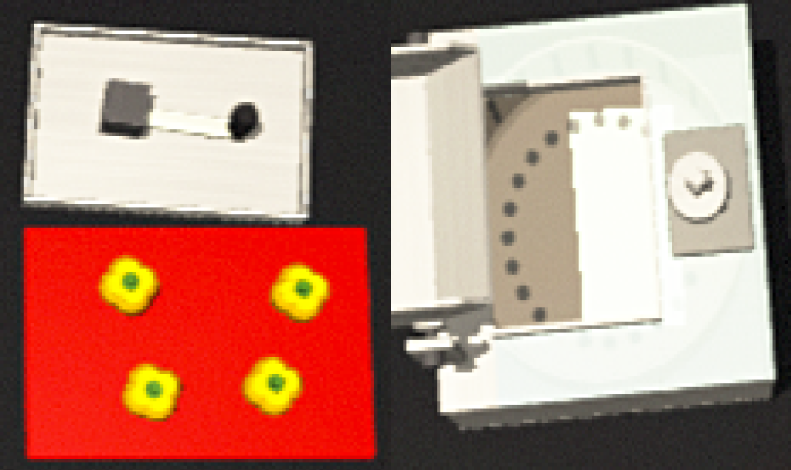

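The crop confirms it: the crank in the tray has a dark hub (about 366,202) and a black knob (about 401,205), and is smaller than the loose grey one. Pepper positions from the two views agree to about 1 mm. The spinner is at (0.539, 0.024), yaw +3.6°. Next I work out the first moves in tool axes.

```bash
cat >> h.py <<'E'
C=np.array([.5393,.0236]); YAW=np.deg2rad(3.6)
SR=R.from_euler('z',YAW).as_matrix()
def sp(x,y,z): return SR@np.array([x,y,z])+np.r_[C,0]
def frame(ang): # tool rot with y_t at world angle ang
    y=np.array([np.cos(ang),np.sin(ang),0]); z=np.array([0,0,-1.]); return np.stack([np.cross(y,z),y,z],1)
def rel(p0,R0,p,ang=None):
    d=R0.T@(np.asarray(p)-p0)*100
    sp_=0
    if ang is not None:
        a0=np.arctan2(R0[1,1],R0[0,1]); sp_=-np.rad2deg((ang-a0+np.pi)%(2*np.pi)-np.pi)
    return d.round(2).tolist(), round(sp_,1)
def go(p,ang=None,s=None):
    s=s or manip.get_state(); print(rel(np.array(s['tcp_pos']),R.from_rotvec(s['eef_rot']).as_matrix(),p,ang))
A=np.pi/2+YAW
E
python3 - <<'E'
from h import *
s=st(); R0=R.from_rotvec(s['eef_rot']).as_matrix()
p=np.array(s['tcp_pos']);F=frame(A)
p1=np.array([.5295,-.2567,.018]); 
go(sp(0,-.1,.36),A); print('sp0->p1',rel(sp(0,-.1,.36),F,p1+[0,0,.1]),rel(sp(0,-.1,.36),F,p1))
peps=[(.5295,-.2567),(.4436,-.2715),(.4463,-.3675),(.5208,-.3935)]
for q in peps: print(q,'in spinner',(SR.T@(np.r_[q,0]-np.r_[C,0])).round(4)*100)
T=cam('top');P=cloud(T);v,u=np.mgrid[:480,:640]
Q=(P-np.r_[C,0])@SR
m=(Q[...,1]>.235)&(Q[...,1]<.30)&(abs(Q[...,0])<.04)&(Q[...,2]>.2)
print('bar',m.sum(),np.nanmedian(Q[m],0), 'shoulder')
# shoulder top
for n,c in(('T',T),('S',cam('scene'))):
    Qc=(cloud(c)-np.r_[C,0])@SR
    m=(np.hypot(Qc[...,0],Qc[...,1]+.085)<.035)&(Qc[...,2]>.158)&(Qc[...,2]<.170); print(n,'shoulder',m.sum(),np.nanmean(Qc[m],0))
    m=(np.hypot(Qc[...,0],Qc[...,1]+.085)<.03)&(Qc[...,2]>.186); print('tip',m.sum(),np.nanmean(Qc[m],0))
for nm,lo,hi,rng in(('bowl',.045,.058,(115,100)),):
    pass
for nm,px in(('bowl',(123,289)),('jar',(98,244)),('oil',(118,205))):
    m=(np.hypot(u-px[0],v-px[1])<12); print(nm,np.nanmedian(Q[m],0))
E
```

```text
{'clock': 0.2, 'joints': [1.1925, 0.3073, 1.5072, 0.0, 1.3284, -0.0735], 'tcp_pos': [0.1724, 0.5481, 0.2307], 'eef_rot': [-0.4769, -3.1049, 0.002], 'contact_force': [0.1799, -0.3039, 1.2284], 'width': 1.0016, 'grasp_force': 0.0}
([-54.33, -48.37, -12.87], np.float64(-21.1))
sp0->p1 ([2.74, -17.91, 24.2], 0) ([2.74, -17.91, 34.2], 0)
(0.5295, -0.2567) in spinner [ -2.74 -27.91   0.  ]
(0.4436, -0.2715) in spinner [-11.4  -28.85   0.  ]
(0.4463, -0.3675) in spinner [-11.74 -38.45   0.  ]
(0.5208, -0.3935) in spinner [ -4.47 -41.51   0.  ]
bar 209 [2.42343932e-04 2.59114692e-01 2.81133322e-01] shoulder
T shoulder 204 [-0.00298198 -0.0853005   0.16603836]
tip 30 [-0.00196782 -0.0850575   0.19341345]
S shoulder 171 [ 0.00325606 -0.09185086  0.16495324]
tip 30 [ 0.00129283 -0.08775747  0.19086488]
bowl [-0.06095283  0.38816316  0.00931662]
jar [0.04809531 0.42390352 0.10136683]
oil [0.13573578 0.35525214 0.13766113]
```

```bash
python3 -m pendant '[[0,[0,0,-13],0],[0,[0,0,-13],0],[0,[0,0,-13],0],[0,[0,0,-13],0],[0.1,[0,0,-13],-7],[0.1,[0,0,-13],-14],[0.2,[0,0,-13],-21.1],[0.2,[0,0,-13],-21.1]]' 60
python3 - <<'E'
from h import *
st(); go(sp(-.05,-.2,.33),A)
E
```

```text
clock: 0.97
tcp_pos: [0.1726, 0.5484, 0.3613]
eef_rot: [-0.104, 3.14, 0.0]
contact_force: [-0.2, 0.5, -0.6]
width: 0.801
grasp_force: 0.0
{'clock': 0.9667, 'joints': [1.1925, 0.2369, 1.2837, -0.0, 1.6208, -0.4448], 'tcp_pos': [0.1726, 0.5484, 0.3613], 'eef_rot': [-0.1045, 3.1398, 0.0003], 'contact_force': [-0.1912, 0.4731, -0.5626], 'width': 0.801, 'grasp_force': 0.0}
([-28.03, -74.79, 3.12], np.float64(0.2))
```

```bash
R8='x'; python3 -m pendant '[[0.2,[-11,-29.9,0],0],[0.2,[-11,-29.9,0],0],[0.2,[-11,-29.9,0],0],[0.2,[-11,-29.9,0],0],[0.2,[-11,-29.9,0],0],[0.2,[-11,-29.9,0],0],[0.2,[-11,-29.9,0],0],[0.2,[-11,-29.9,0],0]]' >/dev/null
python3 -m pendant '[[0.2,[-11,-29.9,0],0],[0.2,[-11,-29.9,0],0],[0.2,[-11,-29.9,0],0],[0.2,[-11,-29.9,0],0],[0.2,[-11,-29.9,0],0],[0.2,[-11,-29.9,0],0],[0.2,[-11,-29.9,0],0],[0.2,[-11,-29.9,0],0]]' >/dev/null
python3 -m pendant '[[0.2,[-6,-15,0],0],[0.2,[-6,-15,0],0],[0.2,[-6,-15,0],0],[0.2,[-6,-15,0],0],[0.2,[-6,-15,0],0.2],[0.2,[-8.3,-22.9,0],0.2],[0.2,[-8.3,-22.9,0],0.2],[0.2,[-8.3,-22.9,0],0.2]]'
python3 - <<'E'
from h import *
st(); go([.5295,-.2567,.10],A); go([.5295,-.2567,.018],A)
E
```

```text
clock: 2.97
tcp_pos: [0.5295, -0.2637, 0.3597]
eef_rot: [-0.083, 3.14, -0.006]
contact_force: [1.6, -0.1, -0.1]
width: 0.799
grasp_force: 0.0
{'clock': 2.9667, 'joints': [-0.5316, 0.2617, 1.2533, -0.0031, 1.6245, -2.1551], 'tcp_pos': [0.5295, -0.2637, 0.3597], 'eef_rot': [-0.0825, 3.1403, -0.0059], 'contact_force': [1.556, -0.1484, -0.08], 'width': 0.7993, 'grasp_force': 0.0}
([-0.04, 0.8, 25.97], np.float64(-0.6))
([-0.04, 0.83, 34.17], np.float64(-0.6))
```

```bash
python3 -m pendant '[[0.2,[0,0.7,26],0],[0.2,[0,0.7,26],0],[0.2,[0,0.7,26],0],[0.2,[0,0.7,26],0],[0.2,[0,0.7,26],0],[0.2,[0,0.7,26],0],[0.2,[0,0.7,26],0],[0.2,[0,0.7,26],0]]'
python3 - <<'E'
from h import *
go([.5295,-.2567,.018],A)
E
```

```text
clock: 3.63
tcp_pos: [0.5241, -0.2486, 0.0979]
eef_rot: [0.091, -3.133, -0.007]
contact_force: [-0.2, 0.4, -0.3]
width: 0.802
grasp_force: 0.0
([-0.55, -0.88, 7.98], np.float64(-0.3))
```

```bash
python3 -m pendant '[[0.2,[-0.5,-0.85,4],0],[0.2,[-0.5,-0.85,8],0],[0.2,[-0.5,-0.85,8],0],[0.2,[-0.5,-0.85,8],0],[0.7,[-0.5,-0.85,8],0],[0.7,[-0.5,-0.85,8],0],[0.7,[-0.5,-0.85,8],0],[0.7,[-0.5,-0.85,8],0]]' 30
python3 -m pendant '[[0.7,[0,0,0],0],[0.7,[0,0,0],0],[0.7,[0,0,-3],0],[0.7,[0,0,-6],0],[0.7,[0,0,-6],0],[0.7,[0,0,-6],0]]'
python3 - <<'E'
from h import *
s=st(); go(sp(.05,-.05,.36),A)
for x in(.05,-.052,0): go(sp(x,.168,.36),A)
go(sp(.05,.168,.235),A)
E
```

```text
clock: 4.3
tcp_pos: [0.535, -0.2601, 0.0252]
eef_rot: [-0.094, 3.134, -0.006]
contact_force: [-0.1, 1.1, 7.3]
width: 0.516
grasp_force: 30.7
clock: 4.8
tcp_pos: [0.5349, -0.2601, 0.0855]
eef_rot: [-0.094, 3.133, -0.007]
contact_force: [-0.1, 0.0, -1.1]
width: 0.518
grasp_force: 31.2
{'clock': 4.8, 'joints': [-0.5236, 0.4704, 1.6534, -0.0, 1.0092, -2.1544], 'tcp_pos': [0.5349, -0.2601, 0.0855], 'eef_rot': [-0.094, 3.133, -0.007], 'contact_force': [-0.1448, 0.0036, -1.0997], 'width': 0.5184, 'grasp_force': 31.2184}
([-7.35, 23.18, -27.5], np.float64(-0.2))
([-7.28, 44.98, -27.61], np.float64(-0.2))
([2.91, 44.95, -27.68], np.float64(-0.2))
([-2.28, 44.97, -27.64], np.float64(-0.2))
([-7.2, 45.04, -15.11], np.float64(-0.2))
```

```bash
python3 -m pendant '[[0.7,[0,0,-4],0],[0.7,[0,0,-8],0],[0.7,[0,0,-12],0],[0.7,[0,0,-16],0],[0.7,[-2,3,-19],0],[0.7,[-4,6,-22],0],[0.7,[-6,9,-25],0],[0.7,[-7.2,12,-27.6],0]]' >/dev/null
python3 -m pendant '[[0.7,[0,4,0],0],[0.7,[0,8,0],0],[0.7,[0,12,0],0],[0.7,[0,16,0],0],[0.7,[0,20,0],0],[0.7,[0,24,0],0],[0.7,[0,28,0],0],[0.7,[0,31,0],0]]' >/dev/null
python3 -m pendant '[[0.7,[0,2,0],0],[0.7,[0,2,0],0],[0.7,[0,2,0],0],[0.7,[0,2,0],0],[0.7,[0,2,0],0]]'
python3 - <<'E'
from h import *
s=st(); print(np.round(s['dq'],3)); go(sp(.05,.163,.255),A); 
print((SR.T@(np.array(s['tcp_pos'])-np.r_[C,0])).round(4))
E
```

```text
clock: 6.55
tcp_pos: [0.5729, 0.1824, 0.3474]
eef_rot: [0.092, -3.14, 0.001]
contact_force: [-0.2, -0.2, -0.9]
width: 0.512
grasp_force: 31.2
{'clock': 6.55, 'joints': [0.2383, 0.2819, 1.2539, -0.0006, 1.6064, -1.3912], 'tcp_pos': [0.5729, 0.1824, 0.3474], 'eef_rot': [0.0922, -3.1397, 0.0011], 'contact_force': [-0.166, -0.2042, -0.9264], 'width': 0.5119, 'grasp_force': 31.2193}
[-0.01  -0.001 -0.003  0.003  0.001  0.   ]
([-0.65, 0.67, 9.24], np.float64(-0.2))
[0.0435 0.1564 0.3474]
```

```bash
python3 -m pendant '[[0.7,[-0.65,0.6,3],0],[0.7,[-0.65,0.6,6],0],[0.7,[-0.65,0.6,8.5],0],[0.7,[-0.65,0.6,10.5],0],[0.7,[-0.65,0.6,10.8],0],[0.7,[-0.65,0.6,10.8],0],[0.4,[-0.65,0.6,10.8],0],[0.35,[-0.65,0.6,10.8],0]]'
python3 -m pendant '[[0.35,[0,0,0],0],[0.35,[0,0,0],0],[0.35,[0,0,-3],0],[0.35,[0,0,-6],0],[0.35,[0,0,-9],0],[0.35,[0,0,-12],0],[0.35,[0,0,-12],0],[0.35,[0,0,-12],0]]'
python3 - <<'E'
from h import *
s=st();go([.4436,-.2715,.36],A)
print((SR.T@(np.array(s['tcp_pos'])-np.r_[C,0])).round(4))
c=cam('scene'); save('s1',cv2.resize(c['pixels'][110:400,200:460],None,fx=2,fy=2,interpolation=3))
E
```

```text
clock: 7.22
tcp_pos: [0.5806, 0.1897, 0.2417]
eef_rot: [-0.093, 3.137, 0.001]
contact_force: [0.8, 0.4, -0.0]
width: 0.648
grasp_force: 0.0
clock: 7.88
tcp_pos: [0.5804, 0.1904, 0.363]
eef_rot: [-0.094, 3.133, 0.002]
contact_force: [0.3, -0.2, -1.2]
width: 0.65
grasp_force: 0.0
{'clock': 7.8833, 'joints': [0.2479, 0.2874, 1.2091, 0.0, 1.6383, -1.3831], 'tcp_pos': [0.5804, 0.1904, 0.363], 'eef_rot': [-0.0943, 3.1335, 0.0023], 'contact_force': [0.294, -0.2192, -1.1533], 'width': 0.65, 'grasp_force': 0.0}
([16.43, -45.29, 0.13], np.float64(-0.2))
[0.0515 0.1639 0.363 ]
```

View pics/s1.png

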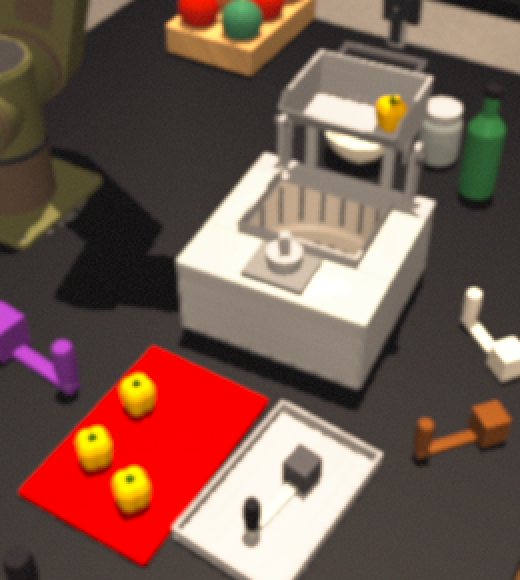

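The picture shows pepper 1 upright in the hopper at crop (390,112), and the other three still standing on the board. On to pepper 2.

```bash
cat > pep.py <<'E'
from h import *
def peps():
    c=cam('scene'); out=[]
    m=cv2.inRange(cv2.cvtColor(c['pixels'],cv2.COLOR_RGB2HSV),(22,150,90),(34,255,255))
    k,l,s,ce=cv2.connectedComponentsWithStats(m)
    for i in range(1,k):
        if s[i,4]>40:
            out.append((s[i,4],cast(c,ce[i],.045)[0].round(4).tolist()))
    return out
E
python3 -m pendant '[[0.25,[1.2,-3.1,0],0],[0.25,[2.5,-6.3,0],0],[0.25,[3.7,-9.5,0],0],[0.25,[5,-12.7,0],0],[0.25,[6.2,-15.9,0],0],[0.25,[7.5,-19.1,0],0],[0.25,[8.7,-22.3,0],0],[0.25,[9,-25,0],0]]' >/dev/null
python3 -m pendant '[[0.25,[1.5,-4,0],0],[0.25,[3,-8,0],0],[0.25,[4.5,-12,0],0],[0.25,[6,-16,0],0],[0.25,[7.4,-20.3,3],0],[0.25,[7.4,-20.3,6],0],[0.25,[7.4,-20.3,9],0],[0.25,[7.4,-20.3,9],0]]'
python3 - <<'E'
from pep import *
print(peps()); go([.4436,-.2715,.1],A); go([.4436,-.2715,.02],A)
E
```

```text
clock: 9.27
tcp_pos: [0.4373, -0.2698, 0.2618]
eef_rot: [0.09, -3.127, -0.016]
contact_force: [-1.8, 1.2, -0.9]
width: 0.75
grasp_force: 0.0
[(np.int32(114), [0.4602, 0.4977, 0.045]), (np.int32(69), [0.4354, -0.2646, 0.045]), (np.int32(74), [0.4369, -0.3689, 0.045])]
([-0.57, -0.27, 16.51], np.float64(-0.2))
([-0.64, -0.33, 24.51], np.float64(-0.2))
```

```bash
python3 -m pendant '[[0.25,[-0.6,-0.2,4],0],[0.25,[-0.6,-0.2,8],0],[0.25,[-0.6,-0.2,12],0],[0.25,[-0.6,-0.2,16],0],[0.25,[-0.6,-0.2,18.5],0],[0.25,[-0.6,-0.2,18.5],0],[0.25,[-0.6,-0.2,18.5],0]]'
python3 - <<'E'
from pep import *
go([.4436,-.2715,.022],A)
E
```

```text
clock: 9.9
tcp_pos: [0.4494, -0.2732, 0.0849]
eef_rot: [0.096, -3.139, -0.001]
contact_force: [-0.6, -0.2, 1.0]
width: 0.748
grasp_force: 0.0
([0.56, 0.2, 6.29], np.float64(-0.1))
```

```bash
python3 -m pendant '[[0.25,[0.5,0.2,3],0],[0.25,[0.5,0.2,6],0],[0.25,[0.5,0.2,6.2],0],[0.25,[0.5,0.2,6.2],0],[0.7,[0.5,0.2,6.2],0],[0.7,[0.5,0.2,6.2],0],[0.7,[0.5,0.2,6.2],0],[0.7,[0.5,0.2,6.2],0]]' 30
python3 -m pendant '[[0.7,[0,0,0],0],[0.7,[0,0,0],0],[0.7,[0,0,-3],0],[0.7,[0,0,-7],0],[0.7,[0,0,-11],0],[0.7,[0,0,-15],0],[0.7,[0,0,-16],0],[0.7,[0,0,-16],0]]'
python3 - <<'E'
from h import *
s=st(); go(sp(-.052,.163,.36),A)
E
```

```text
clock: 10.57
tcp_pos: [0.4458, -0.2734, 0.0256]
eef_rot: [-0.094, 3.135, -0.006]
contact_force: [-0.1, 1.1, 7.2]
width: 0.515
grasp_force: 30.1
clock: 11.23
tcp_pos: [0.4466, -0.2741, 0.1885]
eef_rot: [-0.094, 3.13, -0.012]
contact_force: [-0.4, -0.6, -0.3]
width: 0.509
grasp_force: 31.3
{'clock': 11.2333, 'joints': [-0.6311, 0.2682, 1.6826, 0.0, 1.1786, -2.2619], 'tcp_pos': [0.4466, -0.2741, 0.1885], 'eef_rot': [-0.0941, 3.1305, -0.0118], 'contact_force': [-0.4123, -0.6119, -0.2597], 'width': 0.5088, 'grasp_force': 31.2903}
([-5.96, 45.31, -17.45], np.float64(-0.2))
```

```bash
python3 -m pendant '[[0.7,[0,0,-4],0],[0.7,[0,1,-8],0],[0.7,[-0.5,3,-11.5],0],[0.7,[-1,6,-14],0],[0.7,[-1.5,9,-16.3],0],[0.7,[-2,13,-17.4],0],[0.7,[-2.5,17,-17.4],0],[0.7,[-2.7,19,-17.4],0]]' >/dev/null
python3 -m pendant '[[0.7,[-0.5,4,0],0],[0.7,[-1,8,0],0],[0.7,[-1.5,12,0],0],[0.7,[-2,16,0],0],[0.7,[-2.5,20,0],0],[0.7,[-3,24,0],0],[0.7,[-3.3,26.3,0],0],[0.7,[-3.3,26.3,0],0]]' >/dev/null
python3 -m pendant '[[0.7,[0,0,4],0],[0.7,[0,0,4],0],[0.7,[0,0,4],0]]'
python3 - <<'E'
from h import *
s=st(); go(sp(-.052,.163,.242),A)
E
```

```text
clock: 12.82
tcp_pos: [0.4734, 0.1825, 0.3134]
eef_rot: [0.094, -3.132, 0.004]
contact_force: [0.1, 0.3, 0.5]
width: 0.518
grasp_force: 31.3
{'clock': 12.8167, 'joints': [0.285, 0.1611, 1.4984, -0.0004, 1.4911, -1.3456], 'tcp_pos': [0.4734, 0.1825, 0.3134], 'eef_rot': [0.0937, -3.1315, 0.0042], 'contact_force': [0.1475, 0.2937, 0.4609], 'width': 0.5177, 'grasp_force': 31.2996}
([-0.44, 0.04, 7.14], np.float64(-0.2))
```

```bash
python3 -m pendant '[[0.7,[-0.4,0,3],0],[0.7,[-0.4,0,5.5],0],[0.7,[-0.4,0,7.1],0],[0.7,[-0.4,0,7.1],0],[0.7,[-0.4,0,7.1],0],[0.35,[-0.4,0,7.1],0],[0.35,[-0.4,0,7.1],0],[0.35,[-0.4,0,7.1],0]]'
python3 -m pendant '[[0.35,[0,0,-1],0],[0.35,[0,0,-4],0],[0.35,[0,0,-8],0],[0.35,[0,0,-12],0],[0.25,[0.5,-4,-12],0],[0.25,[1,-8,-12],0],[0.25,[1.5,-12,-12],0],[0.25,[1.5,-12,-12],0]]' >/dev/null
python3 -m pendant '[[0.25,[0.5,-4,0],0],[0.25,[1,-8,0],0],[0.25,[1.5,-12,0],0],[0.25,[2,-16,0],0],[0.25,[2.5,-20,0],0],[0.25,[3,-24,0],0],[0.25,[3.5,-28,0],0],[0.25,[3.5,-28,0],0]]' >/dev/null
python3 -m pendant '[[0.25,[0.5,-4,3],0],[0.25,[1,-8,6],0],[0.25,[1.3,-12,9],0],[0.25,[1.5,-14.8,12],0],[0.25,[1.5,-14.8,16],0],[0.25,[1.5,-14.8,20],0],[0.25,[1.5,-14.8,20],0],[0.25,[1.5,-14.8,20],0]]'
python3 - <<'E'
from pep import *
st();print(peps()); go([.4463,-.3675,.024],A)
E
```

```text
clock: 13.48
tcp_pos: [0.4817, 0.1843, 0.2475]
eef_rot: [-0.094, 3.137, 0.001]
contact_force: [-0.2, -0.1, 0.1]
width: 0.653
grasp_force: 0.0
clock: 15.48
tcp_pos: [0.4462, -0.3646, 0.1613]
eef_rot: [0.093, -3.134, -0.011]
contact_force: [-0.1, -0.5, 0.2]
width: 0.753
grasp_force: 0.0
{'clock': 15.4833, 'joints': [-0.7586, 0.3738, 1.5934, 0.0003, 1.1839, -2.3887], 'tcp_pos': [0.4462, -0.3646, 0.1613], 'eef_rot': [0.0928, -3.1337, -0.0109], 'contact_force': [-0.1319, -0.5015, 0.1907], 'width': 0.7526, 'grasp_force': 0.0}
[(np.int32(115), [0.3389, 0.4898, 0.045]), (np.int32(120), [0.4604, 0.4964, 0.045]), (np.int32(66), [0.4372, -0.3681, 0.045]), (np.int32(192), [0.522, -0.3928, 0.045]), (np.int32(249), [1.0617, -0.1139, 0.045]), (np.int32(134), [1.0424, -0.1456, 0.045]), (np.int32(236), [1.0587, -0.1633, 0.045])]
([0.11, -0.23, 14.01], np.float64(-0.2))
```

```bash
python3 -m pendant '[[0.25,[0.1,-0.3,4],0],[0.25,[0.1,-0.3,8],0],[0.25,[0.1,-0.3,12],0],[0.25,[0.1,-0.3,13.8],0],[0.25,[0.1,-0.3,13.8],0],[0.25,[0.1,-0.3,13.8],0],[0.7,[0.1,-0.3,13.8],0],[0.7,[0.1,-0.3,13.8],0]]'
python3 -m pendant '[[0.7,[0,0,0],0],[0.7,[0,0,0],0],[0.7,[0,0,0],0],[0.7,[0,0,-4],0],[0.7,[0,0,-8],0],[0.7,[0,0,-12],0],[0.7,[0,0,-16],0],[0.7,[0,0,-16],0]]'
python3 - <<'E'
from h import *
s=st(); go(sp(0,.163,.36),A)
E
```

```text
clock: 16.2
tcp_pos: [0.4499, -0.3716, 0.0311]
eef_rot: [-0.094, 3.136, -0.007]
contact_force: [0.1, 1.2, 8.0]
width: 0.513
grasp_force: 29.6
clock: 16.87
tcp_pos: [0.4521, -0.3742, 0.1989]
eef_rot: [-0.094, 3.126, -0.022]
contact_force: [1.0, -0.6, -0.1]
width: 0.512
grasp_force: 31.2
{'clock': 16.8667, 'joints': [-0.7633, 0.3391, 1.544, -0.0, 1.2384, -2.3942], 'tcp_pos': [0.4521, -0.3742, 0.1989], 'eef_rot': [-0.0939, 3.126, -0.0224], 'contact_force': [0.9845, -0.6351, -0.0723], 'width': 0.5118, 'grasp_force': 31.2296}
([-11.27, 55.24, -16.78], np.float64(-0.2))
```

```bash
python3 -m pendant '[[0.7,[0,0,-4],0],[0.7,[0,1,-8],0],[0.7,[-0.5,3,-11.5],0],[0.7,[-1.5,6,-14],0],[0.7,[-2.5,9,-16.3],0],[0.7,[-3.3,13,-16.8],0],[0.7,[-4.1,17,-16.8],0],[0.7,[-4.1,17,-16.8],0]]' >/dev/null
python3 -m pendant '[[0.7,[-0.8,4,0],0],[0.7,[-1.6,8,0],0],[0.7,[-2.4,12,0],0],[0.7,[-3.2,16,0],0],[0.7,[-4,20,0],0],[0.7,[-4.8,24,0],0],[0.7,[-5.6,28,0],0],[0.7,[-5.6,28,0],0]]' >/dev/null
python3 -m pendant '[[0.7,[-0.8,4,0],0],[0.7,[-1.6,8,0],0],[0.7,[-1.6,10.2,0],0],[0.7,[-1.6,10.2,4],0],[0.7,[-1.6,10.2,4],0],[0.7,[-1.6,10.2,4],0],[0.7,[-1.6,10.2,4],0]]'
python3 - <<'E'
from h import *
s=st(); go(sp(0,.163,.246),A)
E
```

```text
clock: 18.78
tcp_pos: [0.5279, 0.1874, 0.3174]
eef_rot: [-0.093, 3.138, 0.0]
contact_force: [0.3, -0.4, -0.1]
width: 0.516
grasp_force: 31.3
{'clock': 18.7833, 'joints': [0.2659, 0.2311, 1.397, -0.0003, 1.5111, -1.3643], 'tcp_pos': [0.5279, 0.1874, 0.3174], 'eef_rot': [-0.0932, 3.1378, 0.0003], 'contact_force': [0.2549, -0.3599, -0.1451], 'width': 0.5158, 'grasp_force': 31.2756}
([-0.09, -0.12, 7.14], np.float64(-0.2))
```

```bash
python3 -m pendant '[[0.7,[0,-0.1,3],0],[0.7,[0,-0.1,5.5],0],[0.7,[0,-0.1,7.1],0],[0.7,[0,-0.1,7.1],0],[0.7,[0,-0.1,7.1],0],[0.35,[0,-0.1,7.1],0],[0.35,[0,-0.1,7.1],0],[0.35,[0,-0.1,7.1],0]]'
python3 -m pendant '[[0.35,[0,0,-1],0],[0.35,[0,0,-4],0],[0.35,[0,0,-8],0],[0.35,[0,0,-12],0],[0.25,[0.4,-4,-12],0],[0.25,[0.8,-8,-12],0],[0.25,[1.2,-12,-12],0],[0.25,[1.2,-12,-12],0]]' >/dev/null
python3 -m pendant '[[0.25,[0.4,-4,0],0],[0.25,[0.8,-8,0],0],[0.25,[1.2,-12,0],0],[0.25,[1.6,-16,0],0],[0.25,[2,-20,0],0],[0.25,[2,-24,0],0],[0.25,[2.2,-28,0],0],[0.25,[2.2,-28,0],0]]' >/dev/null
python3 -m pendant '[[0.25,[0.4,-4,3],0],[0.25,[0.8,-8,6],0],[0.25,[1,-12,9],0],[0.25,[1.1,-15.8,12],0],[0.25,[1.1,-17.6,16],0],[0.25,[1.1,-17.8,20],0],[0.25,[1.1,-17.8,20],0],[0.25,[1.1,-17.8,20],0]]'
python3 - <<'E'
from pep import *
st();print(peps()); go([.5208,-.3935,.024],A)
c=cam('top'); save('t2',cv2.resize(c['pixels'][150:330,90:450],None,fx=2.2,fy=2.2,interpolation=3))
E
```

```text
clock: 19.45
tcp_pos: [0.5286, 0.1871, 0.2467]
eef_rot: [-0.094, 3.136, 0.001]
contact_force: [-0.3, -0.9, -0.5]
width: 0.655
grasp_force: 0.0
clock: 21.45
tcp_pos: [0.5141, -0.3918, 0.1584]
eef_rot: [0.091, -3.132, -0.011]
contact_force: [-0.1, 0.8, -0.7]
width: 0.751
grasp_force: 0.0
{'clock': 21.45, 'joints': [-0.7163, 0.4674, 1.4374, -0.0004, 1.2478, -2.345], 'tcp_pos': [0.5141, -0.3918, 0.1584], 'eef_rot': [0.091, -3.1319, -0.0113], 'contact_force': [-0.1394, 0.752, -0.6784], 'width': 0.7509, 'grasp_force': 0.0}
[(np.int32(366), [0.4, 0.4931, 0.045]), (np.int32(51), [1.0709, 0.6654, 0.045]), (np.int32(57), [1.0651, 0.6201, 0.045]), (np.int32(67), [1.0304, -0.0645, 0.045]), (np.int32(282), [1.0623, -0.1139, 0.045]), (np.int32(511), [1.0538, -0.1553, 0.045])]
([-0.58, -0.28, 13.77], np.float64(-0.2))
```

View pics/t2.png

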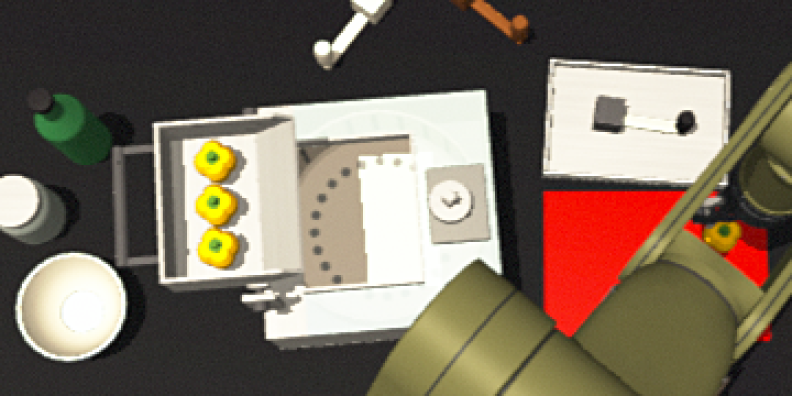

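The picture shows three peppers in a row in the hopper at crop (215,160), (216,205) and (217,247). Pepper 4 is still at its place, at crop (722,237).

```bash
python3 -m pendant '[[0.25,[-0.5,-0.3,4],0],[0.25,[-0.5,-0.3,8],0],[0.25,[-0.5,-0.3,12],0],[0.25,[-0.5,-0.3,13.6],0],[0.25,[-0.5,-0.3,13.6],0],[0.25,[-0.5,-0.3,13.6],0],[0.7,[-0.5,-0.3,13.6],0],[0.7,[-0.5,-0.3,13.6],0]]'
python3 -m pendant '[[0.7,[0,0,0],0],[0.7,[0,0,0],0],[0.7,[0,0,0],0],[0.7,[0,0,-4],0],[0.7,[0,0,-8],0],[0.7,[0,0,-12],0],[0.7,[0,0,-16],0],[0.7,[0,0,-16],0]]'
python3 -m pendant '[[0.7,[0,0,-2],7],[0.7,[0,0,-4],14],[0.7,[0,0,-6],21],[0.7,[0,0,-8],28],[0.7,[0,0,-10],35],[0.7,[0,0,-12],42],[0.7,[0,0,-14],49],[0.7,[0,0,-16.5],49]]' >/dev/null
python3 -m pendant '[[0.7,[0,0,0],7],[0.7,[0,0,0],14],[0.7,[0,0,0],21],[0.7,[0,0,0],28],[0.7,[0,0,0],35],[0.7,[0,0,0],41],[0.7,[0,0,0],41],[0.7,[0,0,0],41]]'
python3 - <<'E'
from h import *
s=st(); go(sp(0,.12,.36),YAW);go(sp(0,.12,.285),YAW)
E
```

```text
clock: 22.22
tcp_pos: [0.5247, -0.3969, 0.0327]
eef_rot: [-0.095, 3.135, -0.007]
contact_force: [-0.7, 1.8, 5.7]
width: 0.51
grasp_force: 30.1
clock: 22.88
tcp_pos: [0.5271, -0.3996, 0.2014]
eef_rot: [-0.094, 3.124, -0.023]
contact_force: [0.5, -2.1, 0.6]
width: 0.508
grasp_force: 31.3
clock: 24.22
tcp_pos: [0.5221, -0.3954, 0.3553]
eef_rot: [2.149, 2.288, 0.0]
contact_force: [0.5, -0.2, -0.2]
width: 0.503
grasp_force: 31.3
{'clock': 24.2167, 'joints': [-0.7126, 0.3601, 1.1193, -0.0, 1.6595, -0.7756], 'tcp_pos': [0.5221, -0.3954, 0.3553], 'eef_rot': [2.1485, 2.2882, 0.0001], 'contact_force': [0.4774, -0.2159, -0.1866], 'width': 0.503, 'grasp_force': 31.2657}
([53.71, 4.35, -0.56], np.float64(0.0))
([53.73, 4.34, 6.94], np.float64(0.0))
```

```bash
python3 -m pendant '[[0.7,[4,0.4,0],0],[0.7,[8,0.8,0],0],[0.7,[12,1.2,0],0],[0.7,[16,1.6,0],0],[0.7,[20,2,0],0],[0.7,[24,2.4,0],0],[0.7,[28,2.8,0],0],[0.7,[28,2.8,0],0]]' >/dev/null
python3 -m pendant '[[0.7,[4,0.4,0],0],[0.7,[8,0.8,0],0],[0.7,[12,1.2,0],0],[0.7,[16,1.6,0],0],[0.7,[20,1.6,0],0],[0.7,[24,1.6,0],0],[0.7,[25,1.6,0],0],[0.7,[25,1.6,0],0]]' >/dev/null
python3 -m pendant '[[0.7,[0,0,2],0],[0.7,[0,0,4],0],[0.7,[0,0,4],0],[0.7,[0,0,4],0],[0.7,[0,0,4],0]]'
python3 - <<'E'
from h import *
s=st(); go(sp(0,.113,.274),YAW)
E
```

```text
clock: 25.97
tcp_pos: [0.535, 0.1352, 0.3147]
eef_rot: [2.154, 2.286, 0.001]
contact_force: [0.2, -0.3, -0.0]
width: 0.507
grasp_force: 31.3
{'clock': 25.9667, 'joints': [0.1713, 0.2206, 1.418, -0.0004, 1.5017, 0.1119], 'tcp_pos': [0.535, 0.1352, 0.3147], 'eef_rot': [2.1537, 2.2857, 0.0013], 'contact_force': [0.2132, -0.2733, -0.0372], 'width': 0.5071, 'grasp_force': 31.2549}
([0.13, -0.27, 4.07], np.float64(-0.2))
```

```bash
python3 -m pendant '[[0.7,[0.1,-0.2,1.5],0],[0.7,[0.1,-0.2,3],0],[0.7,[0.1,-0.2,4],0],[0.7,[0.1,-0.2,4],0],[0.7,[0.1,-0.2,4],0],[0.4,[0.1,-0.2,4],0],[0.35,[0.1,-0.2,4],0],[0.35,[0.1,-0.2,4],0]]'
python3 -m pendant '[[0.35,[0,0,-1],0],[0.35,[0,0,-3],0],[0.35,[0,0,-6],0],[0.35,[0,0,-10],0],[0.45,[0,0,-12],0],[0.6,[0,0,-12],0],[0.65,[0,0,-12],0],[0.65,[0,0,-12],0]]'
python3 - <<'E'
from h import *
s=st(); go(sp(0,.261,.39),A)
c=cam('scene'); save('s3',cv2.resize(c['pixels'][110:300,280:480],None,fx=3,fy=3,interpolation=3))
E
```

```text
clock: 26.63
tcp_pos: [0.533, 0.1372, 0.2747]
eef_rot: [2.153, 2.286, 0.003]
contact_force: [0.2, 0.5, 0.4]
width: 0.65
grasp_force: 0.0
clock: 27.3
tcp_pos: [0.5318, 0.1371, 0.3934]
eef_rot: [-2.154, -2.287, 0.001]
contact_force: [0.1, -0.1, -0.7]
width: 0.348
grasp_force: 0.0
{'clock': 27.3, 'joints': [0.1753, 0.1892, 1.2709, 0.0, 1.6819, 0.1153], 'tcp_pos': [0.5318, 0.1371, 0.3934], 'eef_rot': [-2.1535, -2.2869, 0.0005], 'contact_force': [0.0991, -0.1053, -0.6601], 'width': 0.3478, 'grasp_force': 0.0}
([14.73, -0.0, 0.34], np.float64(-90.2))
```

View pics/s3.png

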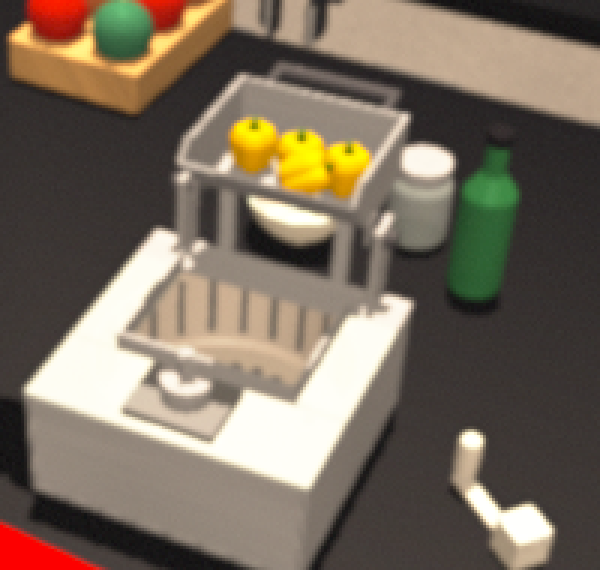

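The picture shows all four peppers in the hopper, the fourth lying on its side at crop (303,175). Next is the hopper bar.

```bash
python3 -m pendant '[[0.65,[2,0,0],-7],[0.65,[4,0,0],-14],[0.65,[6,0,0],-21],[0.65,[8,0,0],-28],[0.65,[10,0,0],-35],[0.65,[12,0,0],-42],[0.65,[14.7,0,0],-49],[0.65,[14.7,0,0],-49]]' >/dev/null
python3 -m pendant '[[0.65,[0,0,0],-7],[0.65,[0,0,0],-14],[0.65,[0,0,0],-21],[0.65,[0,0,0],-28],[0.65,[0,0,0],-35],[0.65,[0,0,0],-41.2],[0.65,[0,0,0],-41.2],[0.65,[0,0,0],-41.2]]'
python3 - <<'E'
from h import *
s=st(); go(sp(0,.260,.32),A); go(sp(0,.260,.256),A)
c=cam('scene'); save('s4',cv2.resize(c['pixels'][80:230,300:470],None,fx=3.5,fy=3.5,interpolation=3))
E
```

```text
clock: 28.68
tcp_pos: [0.523, 0.2833, 0.3923]
eef_rot: [0.093, -3.138, 0.002]
contact_force: [-0.8, 0.2, 0.3]
width: 0.354
grasp_force: 0.0
{'clock': 28.6833, 'joints': [0.4255, 0.2612, 1.1774, -0.0001, 1.7058, -1.2048], 'tcp_pos': [0.523, 0.2833, 0.3923], 'eef_rot': [0.0934, -3.1377, 0.0018], 'contact_force': [-0.7775, 0.2106, 0.3045], 'width': 0.3536, 'grasp_force': 0.0}
([-0.01, -0.01, 7.23], np.float64(-0.2))
([-0.03, -0.01, 13.63], np.float64(-0.2))
```

View pics/s4.png

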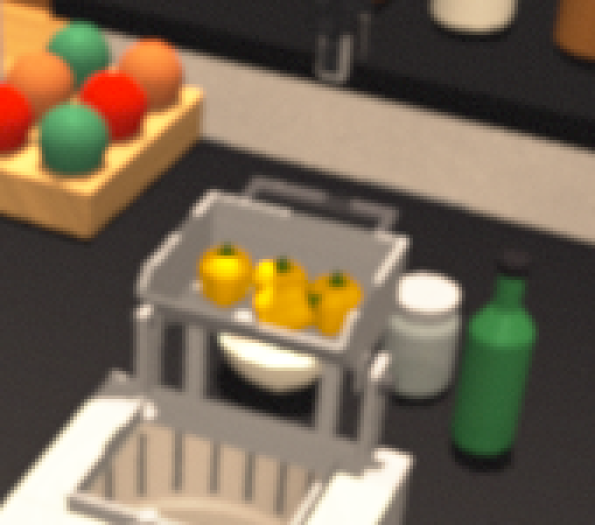

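The fingers stand above the bar, with the tips at crop (335,75) and the bar running from (255,185) to (390,215). Descending to grip it.

```bash
python3 -m pendant '[[0.65,[0,0,3],0],[0.65,[0,0,6],0],[0.65,[0,0,8],0],[0.65,[0,0,9.5],0],[0.65,[0,0,11],0],[0.65,[0,0,12.3],0],[0.65,[0,0,13.5],0],[0.65,[0,0,13.5],0]]'
python3 -m pendant '[[0.95,[0,0,0],0],[0.95,[0,0,0],0],[0.95,[0,0,0],0],[0.95,[0,0,0],0],[0.95,[0,0,0],0]]' 20
python3 - <<'E'
from h import *
s=st(); r=np.hypot(.131,.068);a0=np.arctan2(.068,.131)
t=np.linspace(0,1.7,18)
for i in range(18): print(i,t[i].round(2),'y %.2f z %.2f'%(100*(r*np.cos(a0+t[i])-.131),-100*(r*np.sin(a0+t[i])-.068)))
E
```

```text
clock: 29.4
tcp_pos: [0.5216, 0.2828, 0.2554]
eef_rot: [0.095, -3.134, 0.004]
contact_force: [-0.1, 0.5, 0.6]
width: 0.348
grasp_force: 0.0
clock: 29.82
tcp_pos: [0.5231, 0.2821, 0.2584]
eef_rot: [0.098, -3.139, 0.005]
contact_force: [-0.4, -5.3, -4.7]
width: 0.156
grasp_force: 20.9
{'clock': 29.8167, 'joints': [0.4251, 0.3164, 1.4218, -0.0025, 1.4056, -1.2076], 'tcp_pos': [0.5231, 0.2821, 0.2584], 'eef_rot': [0.0978, -3.139, 0.0048], 'contact_force': [-0.4119, -5.3128, -4.7416], 'width': 0.1562, 'grasp_force': 20.8957}
0 0.0 y 0.00 z -0.00
1 0.1 y -0.74 z -1.27
2 0.2 y -1.61 z -2.47
3 0.3 y -2.59 z -3.57
4 0.4 y -3.68 z -4.56
5 0.5 y -4.86 z -5.45
6 0.6 y -6.13 z -6.21
7 0.7 y -7.46 z -6.84
8 0.8 y -8.85 z -7.33
9 0.9 y -10.28 z -7.69
10 1.0 y -11.74 z -7.90
11 1.1 y -13.22 z -7.96
12 1.2 y -14.69 z -7.87
13 1.3 y -16.15 z -7.64
14 1.4 y -17.57 z -7.27
15 1.5 y -18.96 z -6.75
16 1.6 y -20.28 z -6.10
17 1.7 y -21.53 z -5.31
```

```bash
python3 -m pendant '[[0.95,[0,-0.35,-0.65],0],[0.95,[0,-0.74,-1.27],0],[0.95,[0,-1.15,-1.88],0],[0.95,[0,-1.61,-2.47],0],[0.95,[0,-2.1,-3.03],0],[0.95,[0,-2.59,-3.57],0],[0.95,[0,-3.1,-4.1],0],[0.95,[0,-3.68,-4.56],0]]' 25
python3 -m pendant '[[0.95,[0,-0.58,-0.46],0],[0.95,[0,-1.18,-0.89],0],[0.95,[0,-1.8,-1.28],0],[0.95,[0,-2.45,-1.65],0],[0.95,[0,-3.1,-1.98],0],[0.95,[0,-3.78,-2.28],0],[0.95,[0,-4.47,-2.54],0],[0.95,[0,-5.17,-2.77],0]]'
```

```text
clock: 30.48
tcp_pos: [0.5254, 0.2472, 0.305]
eef_rot: [0.1, -3.14, -0.002]
contact_force: [-1.5, -0.9, -5.8]
width: 0.147
grasp_force: 24.5
clock: 31.15
tcp_pos: [0.529, 0.1968, 0.3346]
eef_rot: [-0.101, 3.137, 0.006]
contact_force: [-4.3, 3.1, 3.6]
width: 0.152
grasp_force: 25.8
```

Run:
```python
from h import *
s=st();q=SR.T@(np.array(s['tcp_pos'])-np.r_[C,0]);print(q)
```

```text
{'clock': 31.15, 'joints': [0.2792, 0.2288, 1.3584, 0.0033, 1.5507, -1.3562], 'tcp_pos': [0.529, 0.1968, 0.3346], 'eef_rot': [-0.1012, 3.1372, 0.0065], 'contact_force': [-4.253, 3.0909, 3.6462], 'width': 0.1522, 'grasp_force': 25.803}
[0.00056275 0.17351913 0.33463595]
```

```bash
python3 -m pendant '[[0.95,[0,-0.7,-0.19],0],[0.95,[0,-1.43,-0.36],0],[0.95,[0,-2.16,-0.48],0],[0.95,[0,-2.89,-0.57],0],[0.95,[0,-3.63,-0.61],0],[0.95,[0,-4.37,-0.63],0],[0.95,[0,-5.1,-0.6],0],[0.95,[0,-5.84,-0.54],0]]'
python3 -m pendant '[[0.95,[0,-0.73,0.1],0],[0.95,[0,-1.46,0.23],0],[0.95,[0,-2.17,0.4],0],[0.95,[0,-2.88,0.6],0],[0.95,[0,-3.58,0.85],0],[0.95,[0,-4.27,1.12],0],[0.95,[0,-4.93,1.43],0],[0.95,[0,-5.59,1.77],0]]'
python3 -m pendant '[[0.95,[0,-0.4,0.25],0],[0.95,[0,-0.8,0.5],0],[0.95,[0,-1.25,0.79],0],[0.95,[0,-1.25,0.79],0],[0.95,[0,-1.25,0.79],0],[0.95,[0,-1.25,0.79],0],[0.95,[0,-1.25,0.79],0],[0.95,[0,-1.25,0.79],0]]'
python3 - <<'E'
from h import *
s=st();q=SR.T@(np.array(s['tcp_pos'])-np.r_[C,0]);print(q)
for n in('scene','top'):
  c=cam(n); save(n+'5',cv2.resize(c['pixels'][110:300,280:480] if n=='scene' else c['pixels'][160:320,140:340],None,fx=3,fy=3,interpolation=3))
E
```

```text
clock: 31.82
tcp_pos: [0.5328, 0.1364, 0.3382]
eef_rot: [-0.1, 3.139, -0.0]
contact_force: [-4.4, 0.3, 6.0]
width: 0.148
grasp_force: 27.6
clock: 32.48
tcp_pos: [0.5364, 0.0806, 0.3191]
eef_rot: [0.1, -3.14, 0.001]
contact_force: [-3.7, -0.9, 4.8]
width: 0.149
grasp_force: 28.6
clock: 33.15
tcp_pos: [0.5372, 0.0691, 0.3118]
eef_rot: [-0.1, 3.14, -0.0]
contact_force: [-1.1, -0.4, -0.7]
width: 0.155
grasp_force: 28.2
{'clock': 33.15, 'joints': [0.05, 0.2075, 1.4425, -0.0002, 1.4912, -1.5846], 'tcp_pos': [0.5372, 0.0691, 0.3118], 'eef_rot': [-0.1002, 3.1396, -0.0004], 'contact_force': [-1.0618, -0.4321, -0.6711], 'width': 0.1553, 'grasp_force': 28.2381}
[0.00077182 0.04549713 0.31179419]
```

View pics/scene5.png

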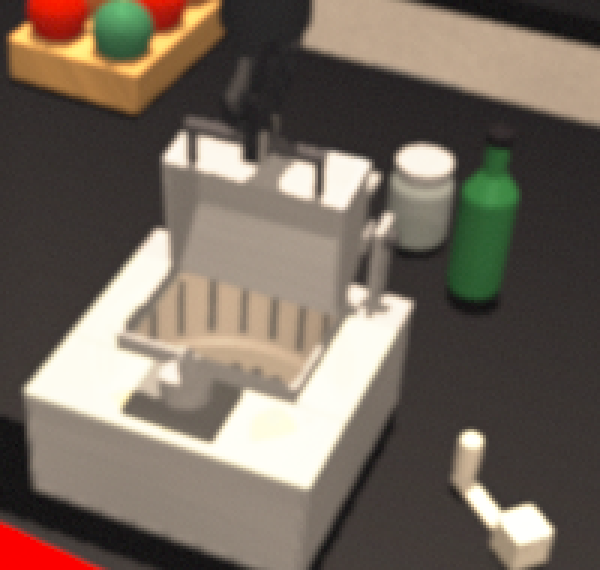

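The hopper is over at its stop (bar at spinner y = 46 mm, as expected), and yellow shows through the clear deck around crop (272,425). Easing it back.

```bash
python3 -m pendant '[[0.95,[0,0.6,-0.4],0],[0.95,[0,1.25,-0.79],0],[0.95,[0,1.9,-1.13],0],[0.95,[0,2.57,-1.44],0],[0.95,[0,3.26,-1.7],0],[0.95,[0,3.96,-1.96],0],[0.95,[0,4.67,-2.15],0],[0.95,[0,5.38,-2.33],0]]'
python3 -m pendant '[[0.95,[0,0.73,-0.12],0],[0.95,[0,1.46,-0.23],0],[0.95,[0,2.2,-0.29],0],[0.95,[0,2.93,-0.32],0],[0.95,[0,3.67,-0.31],0],[0.95,[0,4.41,-0.26],0],[0.95,[0,5.14,-0.16],0],[0.95,[0,5.87,-0.05],0]]'
python3 -m pendant '[[0.95,[0,0.72,0.16],0],[0.95,[0,1.43,0.36],0],[0.95,[0,2.13,0.6],0],[0.95,[0,2.82,0.85],0],[0.95,[0,3.5,1.15],0],[0.95,[0,4.15,1.48],0],[0.95,[0,4.8,1.85],0],[0.95,[0,5.42,2.24],0]]'
python3 -m pendant '[[0.95,[0,0.6,0.44],0],[0.95,[0,1.18,0.89],0],[0.95,[0,1.74,1.37],0],[0.95,[0,2.27,1.88],0],[0.95,[0,2.77,2.42],0],[0.95,[0,3.25,2.98],0],[0.95,[0,3.7,3.57],0],[0.95,[0,4.12,4.18],0]]'
python3 -m pendant '[[0.95,[0,0.2,0.32],0],[0.95,[0,0.39,0.64],0],[0.95,[0,0.57,0.95],0],[0.95,[0,0.74,1.25],0],[0.95,[0,0.74,1.35],0],[0.95,[0,0.74,1.35],0],[0.95,[0,0.74,1.35],0],[0.95,[0,0.74,1.35],0]]'
```

```text
clock: 33.92
tcp_pos: [0.5338, 0.123, 0.3365]
eef_rot: [-0.1, 3.138, -0.001]
contact_force: [-2.6, -4.1, 2.0]
width: 0.149
grasp_force: 27.0
clock: 34.58
tcp_pos: [0.5301, 0.1822, 0.3352]
eef_rot: [-0.1, 3.14, 0.001]
contact_force: [0.5, -2.5, -0.6]
width: 0.154
grasp_force: 27.3
clock: 35.25
tcp_pos: [0.5266, 0.236, 0.3126]
eef_rot: [-0.1, 3.14, -0.0]
contact_force: [0.3, -2.0, 0.8]
width: 0.153
grasp_force: 26.9
clock: 35.92
tcp_pos: [0.5239, 0.2769, 0.2706]
eef_rot: [-0.1, 3.14, 0.0]
contact_force: [2.0, -1.9, 1.5]
width: 0.148
grasp_force: 26.0
clock: 36.58
tcp_pos: [0.5236, 0.2823, 0.2612]
eef_rot: [-0.099, 3.137, -0.002]
contact_force: [-3.2, -6.6, 15.9]
width: 0.146
grasp_force: 27.4
```

```bash
python3 -m pendant '[[0.9,[0,0,-0.1],0],[0.8,[0,0,-0.1],0],[0.65,[0,0,-0.1],0],[0.65,[0,0,-0.1],0],[0.65,[0,0,-1],0],[0.65,[0,0,-4],0],[0.65,[0,0,-8],0],[0.65,[0,0,-12],0]]'
python3 -m pendant '[[0.65,[0,-3,-1],0],[0.65,[0,-7,-2],0],[0.65,[0,-11,-2],0],[0.5,[0,-15,-2],0],[0.4,[0,-19,-2],0],[0.3,[0,-23,-2],0],[0.3,[0,-27,-2],0],[0.3,[0,-27,-2],0]]'
python3 - <<'E'
from h import *
s=st();q=SR.T@(np.array(s['tcp_pos'])-np.r_[C,0]);print(q)
a=cam('scene')['pixels'][110:300,280:480];b=cam('top')['pixels'][160:320,140:340]
save('s6',np.hstack([cv2.resize(a,(400,380),interpolation=3),cv2.resize(b,(400,380),interpolation=3)]))
E
```

```text
clock: 37.25
tcp_pos: [0.5224, 0.2838, 0.378]
eef_rot: [0.1, -3.136, 0.002]
contact_force: [1.0, 1.0, -0.1]
width: 0.35
grasp_force: 0.0
clock: 37.92
tcp_pos: [0.5408, 0.0077, 0.3979]
eef_rot: [0.089, -3.14, 0.007]
contact_force: [0.1, 1.4, 0.1]
width: 0.702
grasp_force: 0.0
{'clock': 37.9167, 'joints': [-0.0609, 0.1753, 1.2781, -0.0042, 1.688, -1.6886], 'tcp_pos': [0.5408, 0.0077, 0.3979], 'eef_rot': [0.0885, -3.1401, 0.0066], 'contact_force': [0.0564, 1.41, 0.1103], 'width': 0.702, 'grasp_force': 0.0}
[ 0.00052682 -0.01593915  0.39793996]
```

View pics/s6.png

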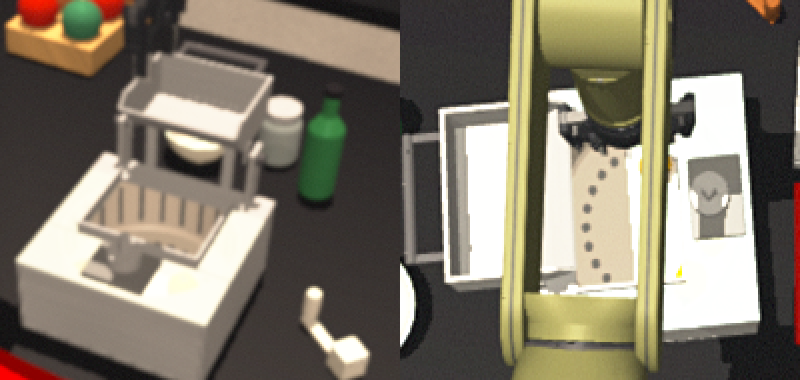

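The picture shows the hopper upright and empty, with the peppers under the clear deck at the front of the basket (yellow at crop right (655,165) and (680,270)). Now measuring the crank.

Run:
```python
from h import *
out={}
for n,hubpx,knpx in(('top',(367,202),(401,205)),('scene',(351,344),(326,367))):
    c=cam(n); g=cv2.cvtColor(c['pixels'],cv2.COLOR_RGB2GRAY); P=cloud(c)
    m=(g<115).astype(np.uint8); 
    for nm,px in(('hub',hubpx),('knob',knpx)):
        mm=np.zeros_like(m); x,y=px; w=13; mm[y-w:y+w,x-w:x+w]=m[y-w:y+w,x-w:x+w]
        k,l,s,ce=cv2.connectedComponentsWithStats(mm); i=1+np.argmax(s[1:,4])
        out[n,nm]=(c,ce[i]); z=.024 if nm=='hub' else .043
        zt=.044 if nm=='hub' else .066
        q=(l==i)&(abs(P[...,2]-zt)<.004)
        print(n,nm,s[i],ce[i].round(1),cast(c,ce[i],z).round(4), 'topface',q.sum(),P[q].mean(0).round(4) if q.sum() else '', np.nanmax(P[l==i][:,2]))
    q=[(c['pixels'][hubpx[1],hubpx[0]]),c['pixels'][knpx[1],knpx[0]]]; print(q)
for nm in('hub','knob'):
    A_=[];b=[]
    for n in('top','scene'):
        c,uv=out[n,nm]; d=(np.linalg.inv(c['K'])@np.r_[uv,1])@c['R']; d/=np.linalg.norm(d); o=-c['R'].T@c['t']
        M=np.eye(3)-np.outer(d,d); A_.append(M); b.append(M@o)
    p=np.linalg.lstsq(np.vstack(A_),np.hstack(b),rcond=None)[0]; print(nm,p.round(4))
```

```text
top hub [360 205  13   5  43] [365.6 207.3] [[ 0.6649 -0.2604  0.024 ]] topface 8 [ 0.6634 -0.2571  0.0442] 0.04868931765927534
top knob [397 201   9  10  65] [401.  205.3] [[ 0.6637 -0.3563  0.043 ]] topface 24 [ 0.6621 -0.354   0.0664] 0.07366846847823202
[array([144, 135, 131], dtype=uint8), array([64, 58, 56], dtype=uint8)]
scene hub [342 340  18  17 178] [350.6 348.3] [[ 0.6862 -0.2739  0.024 ]] topface 34 [ 0.6903 -0.2743  0.0435] 0.047656752793611055
scene knob [322 359   8  17 110] [325.5 367.2] [[ 0.6658 -0.3593  0.043 ]] topface 33 [ 0.6663 -0.3601  0.0651] 0.06946910621268912
[array([136, 123, 116], dtype=uint8), array([29, 25, 27], dtype=uint8)]
hub [ 0.6753 -0.2606 -0.0021]
knob [ 0.6646 -0.357   0.039 ]
```

Run:
```python
from h import *
for n,px in(('top',(367,202)),('scene',(351,344))):
    c=cam(n); g=cv2.cvtColor(c['pixels'],cv2.COLOR_RGB2GRAY); P=cloud(c); v,u=np.mgrid[:480,:640]
    near=(abs(u-px[0])<14)&(abs(v-px[1])<14)
    print(n,g[px[1]-10:px[1]+11:2,px[0]-10:px[0]+11:2].tolist())
    q=near&(g<185)&(P[...,2]>.0405)&(P[...,2]<.048)
    pts=np.c_[u[q],v[q]].astype(np.float32); r=cv2.minAreaRect((cast(c,pts,.044)[:,:2]*1000).astype(np.float32)); print('face',q.sum(),P[q].mean(0).round(4),cast(c,pts.mean(0),.044).round(4),np.round(r[0],1),np.round(r[1],1),round(r[2],1))
st()
```

```text
top [[254, 255, 255, 255, 255, 255, 255, 255, 255, 255, 254], [254, 255, 220, 134, 154, 177, 224, 226, 251, 255, 254], [254, 255, 145, 140, 144, 135, 135, 134, 154, 255, 254], [254, 255, 126, 139, 143, 142, 139, 139, 143, 214, 255], [255, 255, 125, 143, 142, 141, 141, 141, 131, 254, 255], [255, 249, 151, 146, 141, 140, 141, 140, 151, 255, 255], [255, 245, 139, 150, 142, 145, 140, 144, 208, 255, 255], [255, 206, 53, 67, 71, 101, 149, 148, 197, 255, 255], [255, 168, 54, 41, 44, 48, 45, 58, 161, 255, 247], [255, 255, 255, 255, 255, 247, 158, 223, 254, 255, 255], [254, 255, 255, 255, 255, 255, 255, 255, 255, 254, 254]]
face 98 [ 0.6786 -0.2608  0.0447] [[ 0.6788 -0.2609  0.044 ]] [ 679.3 -261.6] [34.2 36.5] 79.7
scene [[251, 251, 249, 196, 127, 125, 166, 228, 247, 249, 249], [250, 249, 212, 134, 120, 123, 123, 139, 201, 240, 248], [249, 213, 133, 122, 122, 122, 124, 125, 129, 167, 239], [221, 133, 123, 123, 125, 122, 123, 126, 123, 113, 217], [165, 96, 117, 125, 124, 122, 123, 123, 109, 77, 212], [156, 65, 80, 110, 123, 125, 125, 111, 71, 67, 218], [153, 57, 62, 69, 96, 119, 115, 77, 55, 74, 220], [148, 52, 56, 56, 61, 78, 79, 56, 52, 101, 234], [174, 89, 69, 56, 55, 55, 60, 54, 63, 145, 247], [222, 227, 146, 86, 57, 54, 53, 64, 117, 215, 249], [253, 254, 250, 180, 79, 54, 61, 114, 216, 249, 250]]
face 174 [ 0.6824 -0.2654  0.0444] [[ 0.6823 -0.2652  0.044 ]] [ 682.7 -265.4] [36.  34.7] 79.3
{'clock': 38.2167, 'joints': [-0.0492, 0.1751, 1.2786, 0.0007, 1.6881, -1.6854], 'tcp_pos': [0.5405, 0.0159, 0.3978], 'eef_rot': [0.1028, -3.1398, -0.0011], 'contact_force': [0.282, 0.0701, -0.4894], 'width': 0.702, 'grasp_force': 0.0}
```

The hub top face is at (0.681, −0.263), and hub to knob is 95 mm at −100.4°, both as they should be. Next, the shaft's angle from the unshadowed first pictures.

Run:
```python
from h import *
T=cam('top');S=cam('scene')
a=cv2.imread('pics/top0.png')[:,:,::-1];b=cv2.imread('pics/scene0.png')[:,:,::-1]
o=[]
for c,i in((T,a),(S,b)):
    p=proj(c,sp(0,-.085,.193)); print(p, proj(c,sp(0.02,-.085,.193))-p)
    u,v=p.round().astype(int); o.append(cv2.resize(i[v-14:v+15,u-14:u+15],(400,400),interpolation=2))
save('shaft',np.hstack(o));
```

```text
[293.41614704 238.39312304] [-0.65211494 -7.87632418]
[342.44353799 226.53127735] [7.07036921 2.23120569]
```

View pics/shaft.png

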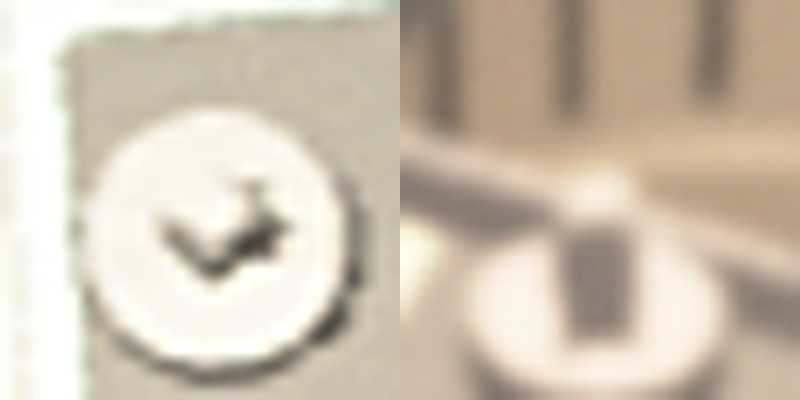

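From the top view the shaft's faces run at about 36–38° (mod 90), and the scene view has one face square to that camera, which agrees within a few degrees. The crank should therefore be turned to about −53°. Picking it up now.

```bash
python3 -m pendant '[[0.3,[-1.5,-3.7,0],7],[0.3,[-3,-7.4,0],14],[0.3,[-4.6,-11,0],21],[0.3,[-6.2,-14.6,0],28],[0.3,[-7.8,-18.2,0],35],[0.3,[-9.4,-22,0],42],[0.3,[-11,-25.6,0],49],[0.3,[-12.3,-28.7,0],56]]' >/dev/null
python3 -m pendant '[[0.3,[0,0,2],7],[0.3,[0,0,5],14],[0.3,[0,0,8],21],[0.3,[0,0,12],28],[0.3,[0,0,16],35],[0.3,[0,0,20],42],[0.3,[0,0,24],48],[0.3,[0,0,24],48]]' >/dev/null
python3 -m pendant '[[0.3,[0,0,1],0],[0.3,[0,0,1],0],[0.3,[0,0,1],0]]'
python3 - <<'E'
from h import *
s=st(); go([.681,-.2635,.012],np.deg2rad(-10.4))
E
```

```text
clock: 39.9
tcp_pos: [0.6834, -0.2645, 0.1504]
eef_rot: [2.408, 2.012, 0.003]
contact_force: [1.5, -0.7, 0.3]
width: 0.698
grasp_force: 0.0
{'clock': 39.9, 'joints': [-0.4269, 0.5807, 1.2461, -0.0, 1.3105, -0.2485], 'tcp_pos': [0.6834, -0.2645, 0.1504], 'eef_rot': [2.4075, 2.0123, 0.0029], 'contact_force': [1.5015, -0.6674, 0.26], 'width': 0.698, 'grasp_force': 0.0}
([0.07, -0.32, 13.84], np.float64(0.2))
```

```bash
python3 -m pendant '[[0.3,[0.1,-0.2,4],0],[0.3,[0.1,-0.2,8],0],[0.3,[0.1,-0.2,10.5],0],[0.3,[0.1,-0.2,12.5],0],[0.3,[0.1,-0.2,13.7],0],[0.3,[0.1,-0.2,13.7],0],[0.3,[0.1,-0.2,13.7],0],[0.3,[0.1,-0.2,13.7],0]]'
python3 -m pendant '[[0.9,[0,0,0],0],[0.9,[0,0,0],0],[0.9,[0,0,0],0],[0.9,[0,0,0],0],[0.9,[0,0,0],0],[0.9,[0,0,0],0]]' 60
python3 - <<'E'
from h import *
st()
E
```

```text
clock: 40.57
tcp_pos: [0.6818, -0.2639, 0.0136]
eef_rot: [2.409, 2.009, 0.003]
contact_force: [0.8, -0.4, -0.9]
width: 0.699
grasp_force: 0.0
clock: 41.07
tcp_pos: [0.6809, -0.2635, 0.0132]
eef_rot: [2.411, 2.01, 0.002]
contact_force: [-0.6, 0.3, 5.8]
width: 0.408
grasp_force: 61.8
{'clock': 41.0667, 'joints': [-0.427, 0.7048, 1.3811, -0.0001, 1.0523, -0.2462], 'tcp_pos': [0.6809, -0.2635, 0.0132], 'eef_rot': [2.4106, 2.0099, 0.0022], 'contact_force': [-0.5534, 0.3423, 5.7812], 'width': 0.4076, 'grasp_force': 61.848}
```

```bash
python3 -m pendant '[[0.9,[0,0,-1],0],[0.9,[0,0,-3],0],[0.9,[0,0,-6],0],[0.9,[0,0,-10],0],[0.9,[0,0,-14],0],[0.9,[0,0,-18],0],[0.9,[0,0,-22],0],[0.9,[0,0,-22],0]]'
python3 - <<'E'
from h import *
T=cam('top');S=cam('scene')
for n,c in(('T',T),('S',S)):
    for nm,r,z0,z1 in(('shoulder',.04,.160,.170),):
        P=cloud(c); g=cv2.cvtColor(c['pixels'],cv2.COLOR_RGB2GRAY); w=sp(0,-.086,.165)
        m=(np.hypot(P[...,0]-w[0],P[...,1]-w[1])<r)&(P[...,2]>z0)&(P[...,2]<z1)
        v,u=np.nonzero(m); (x,y),rad=cv2.minEnclosingCircle((cast(c,np.c_[u,v],.165)[:,:2]*1000).astype(np.float32)); print(n,m.sum(),x,y,rad,'nominal',w[:2]*1000)
st(); go(sp(0,-.086,.24),np.deg2rad(37))
E
```

```text
clock: 41.73
tcp_pos: [0.6841, -0.2648, 0.2425]
eef_rot: [2.4, 2.002, 0.012]
contact_force: [2.4, -0.5, -0.8]
width: 0.415
grasp_force: 60.9
T 195 540.8115844726562 -54.36647415161133 31.383346557617188 nominal [544.69998468 -62.23029864]
S 14 524.066162109375 -60.8509407043457 8.90048885345459 nominal [544.69998468 -62.23029864]
{'clock': 41.8333, 'joints': [-0.427, 0.521, 1.1426, 0.0, 1.4721, -0.2462], 'tcp_pos': [0.6807, -0.2633, 0.2344], 'eef_rot': [2.4088, 2.0084, 0.0041], 'contact_force': [-0.4059, -0.0894, -3.5098], 'width': 0.4133, 'grasp_force': 60.8493}
([17.34, -17.0, -0.68], np.float64(-47.4))
```

Run:
```python
from h import *
T=cam('top');S=cam('scene')
print(cast(T,(294.1,240.8),.165),cast(S,(341.8,233.3),.165), 'tip scene',cast(S,(328+200/13.79-.5,212+190/13.79-.5),.193), sp(0,-.085,.165))
b=cv2.imread('pics/scene0.png')[:,:,::-1];a=cv2.imread('pics/top0.png')[:,:,::-1]
for c,i in((T,a),(S,b)):
    u,v=proj(c,sp(0,-.085,.165)).round().astype(int); g=cv2.cvtColor(np.ascontiguousarray(i),cv2.COLOR_RGB2GRAY); 
    m=np.zeros_like(g); m[v-16:v+17,u-16:u+17]=(g[v-16:v+17,u-16:u+17]>225)
    k,l,s,ce=cv2.connectedComponentsWithStats(m); j=l[v,u] or l[v,u+5] or l[v+4,u]
    cs,_=cv2.findContours((l==j).astype(np.uint8),0,1); h=cv2.convexHull(max(cs,key=len))
    q=cast(c,h[:,0],.165)[:,:2]*1000; print(s[j],cv2.minEnclosingCircle(q.astype(np.float32)), cv2.fitEllipse(q.astype(np.float32)))
```

```text
[[ 0.54444195 -0.06232959  0.165     ]] [[ 0.54097553 -0.05723268  0.165     ]] tip scene [[ 0.54126814 -0.0574427   0.193     ]] [ 0.54463719 -0.06123227  0.165     ]
[285 232  19  18 224] ((544.5037841796875, -61.97369384765625), 23.161577224731445) ((544.7879028320312, -61.90968704223633), (45.048851013183594, 46.024024963378906), 159.48802185058594)
[333 230  18  11  91] ((543.18017578125, -62.71474838256836), 22.526195526123047) ((543.455322265625, -62.512142181396484), (42.80939865112305, 44.88075637817383), 136.01736450195312)
```

The shoulder circle comes out at (0.5444, −0.062) in both views, with radius about 23 mm. Moving the crank over it.

```bash
python3 -m pendant '[[0.9,[2.2,-2.1,-1],-7],[0.9,[4.4,-4.3,-2],-14],[0.9,[6.6,-6.4,-2],-21],[0.9,[8.8,-8.6,-2],-28],[0.9,[11,-10.7,-2],-35],[0.9,[13.2,-12.9,-2],-42],[0.9,[15.4,-15,-2],-47.4],[0.9,[17.3,-17,-2],-47.4]]' >/dev/null
python3 -m pendant '[[0.9,[0,0,0],0],[0.9,[0,0,0],0],[0.9,[0,0,0],0],[0.9,[0,0,0],0]]'
python3 - <<'E'
from h import *
s=st(); go([.5444,-.062,.206],np.deg2rad(37))
c=cam('scene'); save('s7',cv2.resize(c['pixels'][150:300,270:430],None,fx=3.7,fy=3.7,interpolation=3))
E
```

```text
clock: 42.93
tcp_pos: [0.5438, -0.0628, 0.2497]
eef_rot: [-1.401, -2.81, 0.001]
contact_force: [0.8, -0.4, -3.1]
width: 0.412
grasp_force: 61.0
{'clock': 42.9333, 'joints': [-0.1919, 0.2554, 1.5337, -0.0004, 1.354, -0.8375], 'tcp_pos': [0.5438, -0.0628, 0.2497], 'eef_rot': [-1.4012, -2.8103, 0.0012], 'contact_force': [0.7777, -0.4266, -3.1356], 'width': 0.4118, 'grasp_force': 61.0059}
([0.02, 0.1, 4.37], np.float64(-0.0))
```

View pics/s7.png

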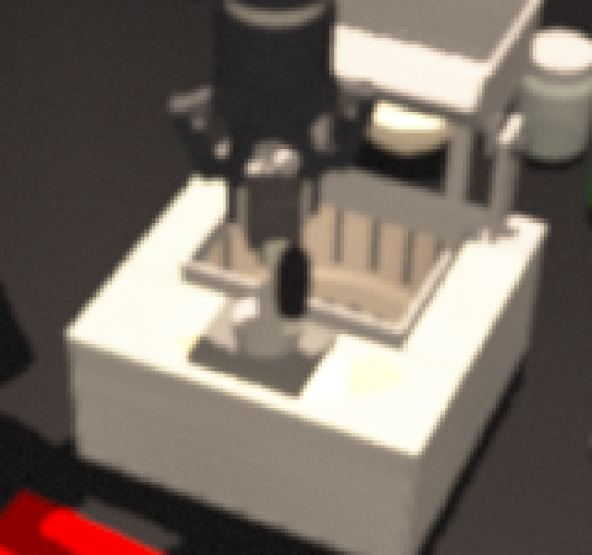

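The crank is held level above the shaft, with the knob at crop (292,280) and the shaft at (262,320). Lowering it onto the shaft.

```bash
python3 -m pendant '[[0.9,[0,0.1,2],0],[0.9,[0,0.1,3.5],0],[0.9,[0,0.1,4.4],0],[0.9,[0,0.1,4.7],0],[0.9,[0,0.1,4.9],0],[0.9,[0,0.1,5.1],0],[0.9,[0,0.1,5.3],0],[0.9,[0,0.1,5.3],0]]'
```

```text
clock: 43.65
tcp_pos: [0.5445, -0.0621, 0.1982]
eef_rot: [1.401, 2.811, -0.001]
contact_force: [-0.2, -2.2, -3.4]
width: 0.412
grasp_force: 61.1
```

```bash
python3 -m pendant '[[0.9,[0,0,0.2],0],[0.9,[0,0,0.4],0],[0.9,[0,0,0.6],0],[0.9,[0,0,0.8],0],[0.9,[0,0,0.8],0],[0.9,[0,0,0.8],0]]'
```

```text
clock: 44.15
tcp_pos: [0.545, -0.0623, 0.1968]
eef_rot: [1.398, 2.807, 0.0]
contact_force: [-11.8, -1.0, 34.9]
width: 0.414
grasp_force: 65.6
```

```bash
python3 -m pendant '[[0.9,[0,0,-0.5],0],[0.9,[0,0,-0.5],2],[0.9,[0,0,-0.5],4],[0.9,[0,0,-0.5],6],[0.9,[0,0,-0.5],8],[0.9,[0,0,-0.5],10]]'
python3 -m pendant '[[0.9,[0,0,0],-4],[0.9,[0,0,0],-8],[0.9,[0,0,0],-12],[0.9,[0,0,0],-14],[0.9,[0,0,0],-16],[0.9,[0,0,0],-18],[0.9,[0,0,0],-20]]'
```

```text
clock: 44.65
tcp_pos: [0.5448, -0.0631, 0.1977]
eef_rot: [1.64, 2.675, -0.003]
contact_force: [-5.2, -5.0, 11.8]
width: 0.41
grasp_force: 62.8
clock: 45.23
tcp_pos: [0.5441, -0.0615, 0.1975]
eef_rot: [1.148, 2.923, 0.0]
contact_force: [-7.1, 0.4, 12.9]
width: 0.413
grasp_force: 63.1
```

```bash
python3 -m pendant '[[0.9,[0.11,-0.1,0],0],[0.9,[0.11,-0.1,0],2],[0.9,[0.11,-0.1,0],4],[0.9,[0.11,-0.1,0],6],[0.9,[0.11,-0.1,0],8],[0.9,[0.11,-0.1,0.1],10],[0.9,[0.11,-0.1,0.1],10]]'
python3 -m pendant '[[0.9,[0,0,0],3],[0.9,[0,0,0],6],[0.9,[0,0,0],9]]'
```

```text
clock: 45.82
tcp_pos: [0.5449, -0.0624, 0.1976]
eef_rot: [1.399, 2.805, 0.001]
contact_force: [-4.3, -1.9, 14.4]
width: 0.413
grasp_force: 63.4
clock: 46.07
tcp_pos: [0.5449, -0.0633, 0.1976]
eef_rot: [1.616, 2.685, -0.0]
contact_force: [-4.5, -5.4, 13.4]
width: 0.413
grasp_force: 63.1
```

```bash
python3 -m pendant '[[0.9,[0,0,-0.4],-4],[0.9,[0,0,-0.4],-7],[0.9,[0,0,-0.4],-7],[0.9,[0,0,-0.4],-7]]'
python3 -m pendant '[[0.9,[0.2,0,0],0],[0.9,[0.4,0,0],0],[0.9,[0.4,0,0],0],[0.9,[0.4,0,0],0]]'
python3 -m pendant '[[0.9,[-0.4,0,0],0],[0.9,[-0.8,0,0],0],[0.9,[-0.8,0,0],0],[0.9,[-0.8,0,0],0]]'
python3 -m pendant '[[0.9,[0.4,0.2,0],0],[0.9,[0.4,0.4,0],0],[0.9,[0.4,0.4,0],0],[0.9,[0.4,0.4,0],0]]'
python3 -m pendant '[[0.9,[0,-0.4,0],0],[0.9,[0,-0.8,0],0],[0.9,[0,-0.8,0],0],[0.9,[0,-0.8,0],0]]'
```

```text
clock: 46.4
tcp_pos: [0.5434, -0.0613, 0.1981]
eef_rot: [1.451, 2.785, 0.001]
contact_force: [0.5, 0.5, -1.9]
width: 0.408
grasp_force: 61.1
clock: 46.73
tcp_pos: [0.5424, -0.0596, 0.1981]
eef_rot: [1.448, 2.783, -0.002]
contact_force: [2.6, -4.4, -3.0]
width: 0.413
grasp_force: 60.9
clock: 47.07
tcp_pos: [0.5449, -0.0642, 0.1979]
eef_rot: [-1.45, -2.786, -0.001]
contact_force: [-0.7, 2.2, 2.8]
width: 0.412
grasp_force: 61.8
clock: 47.4
tcp_pos: [0.5447, -0.0617, 0.1979]
eef_rot: [1.449, 2.788, -0.01]
contact_force: [-5.1, -5.7, 3.2]
width: 0.408
grasp_force: 62.0
clock: 47.73
tcp_pos: [0.54, -0.0638, 0.198]
eef_rot: [1.45, 2.786, 0.001]
contact_force: [0.2, -1.5, 0.1]
width: 0.413
grasp_force: 61.4
```

```bash
python3 -m pendant '[[0.9,[-0.06,0.23,0],0],[0.9,[-0.06,0.23,0.2],0],[0.9,[-0.06,0.23,0.4],0],[0.9,[-0.06,0.23,0.5],0],[0.9,[-0.06,0.23,0.5],0]]'
python3 -m pendant '[[0.9,[0,0,0],-2],[0.9,[0,0,0],-4],[0.9,[0,0,0],-6],[0.9,[0,0,0],-8],[0.9,[0,0,0],-8]]'
```

```text
clock: 48.15
tcp_pos: [0.5416, -0.0628, 0.1919]
eef_rot: [-1.449, -2.786, 0.0]
contact_force: [0.4, 0.0, -3.5]
width: 0.415
grasp_force: 61.1
clock: 48.57
tcp_pos: [0.5416, -0.0628, 0.1924]
eef_rot: [-1.25, -2.881, -0.0]
contact_force: [-1.1, 0.1, -3.0]
width: 0.415
grasp_force: 61.2
```

```bash
python3 -m pendant '[[0.9,[0,0,0.4],3],[0.9,[0,0,0.8],5],[0.9,[0,0,1.2],5],[0.9,[0,0,1.5],5],[0.9,[0,0,1.8],5],[0.9,[0,0,1.9],5],[0.9,[0,0,1.9],5]]'
```

```text
clock: 49.15
tcp_pos: [0.5418, -0.063, 0.1742]
eef_rot: [-1.376, -2.824, -0.0]
contact_force: [-0.9, 0.1, 1.4]
width: 0.41
grasp_force: 61.4
```

The crank is fully down: TCP z 0.1742, which puts the hub underside at 165 mm. Releasing it and moving to the knob.

```bash
python3 -m pendant '[[0.7,[0,0,0],0],[0.5,[0,0,0],0],[0.5,[0,0,0],0],[0.5,[0,0,-2],0],[0.5,[0,0,-5],0],[0.5,[0,0,-8],0],[0.5,[0,0,-11],0],[0.5,[0,0,-11],0]]' 
python3 -m pendant '[[0.5,[0,0,0],7],[0.5,[0,0,0],14],[0.5,[0,0,0],21],[0.5,[0,0,0],28],[0.5,[0,0,0],34.5],[0.5,[0,0,0],34.5],[0.5,[0,0,0],34.5]]'
python3 - <<'E'
from h import *
st()
for n in('top','scene'):
    c=cam(n);P=cloud(c);g=cv2.cvtColor(c['pixels'],cv2.COLOR_RGB2GRAY)
    d=np.hypot(P[...,0]-.543,P[...,1]+.0625)
    m=(g<110)&(d>.06)&(d<.13)&(P[...,2]>.175)&(P[...,2]<.235); print(n,m.sum(),P[m].mean(0))
    m=(d>.06)&(d<.13)&(P[...,2]>.220)&(P[...,2]<.230)&(g<110); print(n,'top',m.sum(),P[m].mean(0))
k=np.array([.5425,-.0625])+.095*np.array([np.cos(np.deg2rad(-52)),np.sin(np.deg2rad(-52))]); print(k)
go(np.r_[k,.24],YAW);go(np.r_[k,.183],YAW)
save('s8',cv2.resize(cam('scene')['pixels'][150:300,270:430],None,fx=3.7,fy=3.7,interpolation=3))
E
```

```text
clock: 49.82
tcp_pos: [0.546, -0.0638, 0.2906]
eef_rot: [1.371, 2.813, 0.005]
contact_force: [1.2, -0.6, 1.7]
width: 0.494
grasp_force: 0.0
clock: 50.4
tcp_pos: [0.542, -0.0631, 0.2836]
eef_rot: [2.148, 2.292, 0.0]
contact_force: [-0.3, 0.2, -0.4]
width: 0.5
grasp_force: 0.0
{'clock': 50.4, 'joints': [-0.1932, 0.2293, 1.4833, -0.0001, 1.4288, -0.2581], 'tcp_pos': [0.542, -0.0631, 0.2836], 'eef_rot': [2.1481, 2.2922, 0.0001], 'contact_force': [-0.3339, 0.1557, -0.4414], 'width': 0.5001, 'grasp_force': 0.0}
top 87 [ 0.59787102 -0.13655999  0.21837792]
top top 47 [ 0.60002516 -0.1367387   0.2256551 ]
scene 138 [ 0.6041683  -0.14366621  0.20940863]
scene top 44 [ 0.60300126 -0.14031213  0.22392556]
[ 0.60098784 -0.13736102]
([-7.79, 5.42, 4.36], np.float64(0.1))
([-7.79, 5.42, 10.06], np.float64(0.1))
```

View pics/s8.png

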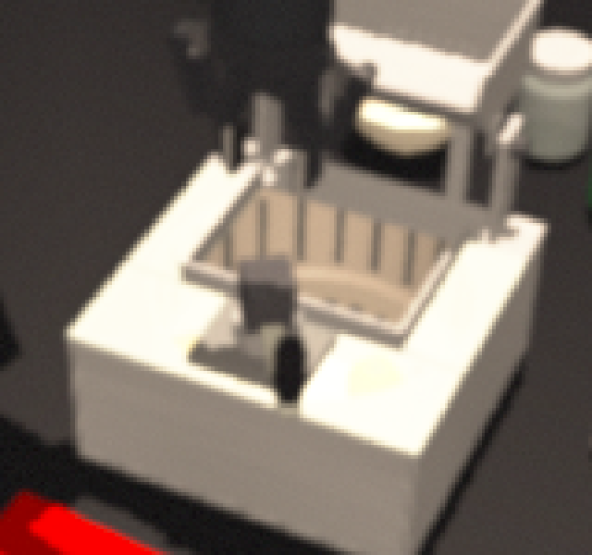

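The crank sits on the shaft with its hub at crop (267,290) and its knob at (290,370). The measured knob (0.6015, −0.1385) matches the prediction. Gripping the knob.

```bash
python3 -m pendant '[[0.5,[-2.6,1.8,0],0],[0.5,[-5.2,3.6,0],0],[0.5,[-7.8,5.4,0],0],[0.5,[-7.8,5.4,3],0],[0.5,[-7.8,5.4,6],0],[0.5,[-7.8,5.4,8.5],0],[0.5,[-7.8,5.4,10],0],[0.5,[-7.8,5.4,10],0]]' 
python3 -m pendant '[[0.5,[0,0,0],0],[0.85,[0,0,0],0],[0.85,[0,0,0],0],[0.85,[0,0,0],0],[0.85,[0,0,0],0],[0.85,[0,0,0],0]]' 25
python3 - <<'E'
from h import *
s=st(); q=SR.T@(np.array(s['tcp_pos'])-np.r_[C,0]); c=SR.T@np.array([.5425-C[0],-.0625-C[1],0]); d=(q-c)[:2]; print(q,c,d,np.hypot(*d),np.rad2deg(np.arctan2(d[1],d[0])))
a0=np.deg2rad(-55.6); a=a0-np.deg2rad(15)*np.arange(0,25)
for i in range(25):
    j=i-i%8 if i%8 else i-8
    j=max(j,0)
    print(i,'[%.2f,%.2f]'%(9.5*(np.sin(a[i])-np.sin(a[j])),9.5*(np.cos(a[i])-np.cos(a[j]))))
E
```

```text
clock: 51.22
tcp_pos: [0.5978, -0.1368, 0.1794]
eef_rot: [-2.145, -2.285, 0.006]
contact_force: [-0.3, -0.3, -0.4]
width: 0.498
grasp_force: 0.0
clock: 51.72
tcp_pos: [0.6018, -0.138, 0.1853]
eef_rot: [2.149, 2.287, 0.002]
contact_force: [2.0, -1.2, 2.1]
width: 0.26
grasp_force: 24.8
{'clock': 51.7167, 'joints': [-0.2937, 0.3993, 1.4822, -0.0003, 1.2564, -0.3555], 'tcp_pos': [0.6018, -0.138, 0.1853], 'eef_rot': [2.1493, 2.2867, 0.0021], 'contact_force': [1.9798, -1.2178, 2.1448], 'width': 0.2597, 'grasp_force': 24.8102}
[ 0.05220751 -0.16522016  0.18527537] [-0.00221258 -0.08613103  0.        ] [ 0.05442009 -0.07908913] 0.09600331007087318 -55.46870134372933
0 [0.00,0.00]
1 [-1.12,-2.21]
2 [-1.63,-4.64]
3 [-1.50,-7.11]
4 [-0.73,-9.47]
5 [0.63,-11.55]
6 [2.47,-13.21]
7 [4.68,-14.33]
8 [7.11,-14.84]
9 [2.48,0.13]
10 [4.83,0.90]
11 [6.91,2.26]
12 [8.57,4.10]
13 [9.69,6.32]
14 [10.20,8.74]
15 [10.07,11.22]
16 [9.30,13.58]
17 [-1.35,2.08]
18 [-3.20,3.73]
19 [-5.41,4.86]
20 [-7.84,5.37]
21 [-10.31,5.23]
22 [-12.67,4.46]
23 [-14.75,3.11]
24 [-16.41,1.26]
```

```bash
python3 -m pendant '[[0.85,[-1.12,-2.21,0],0],[0.85,[-1.63,-4.64,0],0],[0.85,[-1.5,-7.11,0],0],[0.85,[-0.73,-9.47,0],0],[0.85,[0.63,-11.55,0],0],[0.85,[2.47,-13.21,0],0],[0.85,[4.68,-14.33,0],0],[0.85,[7.11,-14.84,0],0]]' 30
python3 - <<'E'
from h import *
s=st(); q=SR.T@(np.array(s['tcp_pos'])-np.r_[C,0]); c=np.array([-.0022,-.0861]); d=q[:2]-c; print(q,np.hypot(*d),np.rad2deg(np.arctan2(d[1],d[0])), s['wrist_torque'])
E
```

```text
clock: 52.38
tcp_pos: [0.448, -0.0762, 0.1851]
eef_rot: [2.151, 2.284, 0.002]
contact_force: [5.8, -0.1, 0.8]
width: 0.256
grasp_force: 30.2
{'clock': 52.3833, 'joints': [-0.2608, 0.1817, 1.8155, -0.0008, 1.1402, -0.3204], 'tcp_pos': [0.448, -0.0762, 0.1851], 'eef_rot': [2.1511, 2.2842, 0.002], 'contact_force': [5.7598, -0.1441, 0.8262], 'width': 0.2556, 'grasp_force': 30.2035}
[-0.09739282 -0.09384656  0.18510811] 0.09550749473403361 -175.34766264962948 [-0.03171545 -1.2602144  -0.05553891]
```

```bash
python3 -m pendant '[[0.85,[2.48,0.13,0],0],[0.85,[4.83,0.9,0],0],[0.85,[6.91,2.26,0],0],[0.85,[8.57,4.1,0],0],[0.85,[9.69,6.32,0],0],[0.85,[10.2,8.74,0],0],[0.85,[10.07,11.22,0],0],[0.85,[9.3,13.58,0],0]]'
python3 -m pendant '[[0.85,[-1.35,2.08,0],0],[0.85,[-3.2,3.73,0],0],[0.85,[-5.41,4.86,0],0],[0.85,[-7.84,5.37,0],0],[0.85,[-10.31,5.23,0],0],[0.85,[-12.67,4.46,0],0],[0.85,[-14.75,3.11,0],0],[0.85,[-16.41,1.26,0],0]]'
python3 - <<'E'
from h import *
s=st(); q=SR.T@(np.array(s['tcp_pos'])-np.r_[C,0]); c=np.array([-.0022,-.0861]); d=q[:2]-c; print(q,np.hypot(*d),np.rad2deg(np.arctan2(d[1],d[0])), s['wrist_torque'])
E
```

```text
clock: 53.05
tcp_pos: [0.577, 0.0256, 0.1844]
eef_rot: [-2.148, -2.291, 0.006]
contact_force: [-5.8, -5.7, 6.0]
width: 0.256
grasp_force: 31.1
clock: 53.72
tcp_pos: [0.6023, -0.1381, 0.1849]
eef_rot: [2.151, 2.287, 0.005]
contact_force: [0.2, 5.2, 3.9]
width: 0.257
grasp_force: 30.7
{'clock': 53.7167, 'joints': [-0.2951, 0.4004, 1.4814, 0.0022, 1.2565, -0.3573], 'tcp_pos': [0.6023, -0.1381, 0.1849], 'eef_rot': [2.1507, 2.2873, 0.0052], 'contact_force': [0.1889, 5.2473, 3.8882], 'width': 0.2566, 'grasp_force': 30.7149}
[ 0.05267183 -0.1653477   0.18488901] 0.09639042790478852 -55.300918337978764 [0.87951067 0.10860503 0.02587029]
```

One turn is done cleanly. Two more follow, plus a little extra to cover the socket play.

```bash
python3 -m pendant '[[0.85,[-1.12,-2.21,0],0],[0.85,[-1.63,-4.64,0],0],[0.85,[-1.5,-7.11,0],0],[0.85,[-0.73,-9.47,0],0],[0.85,[0.63,-11.55,0],0],[0.85,[2.47,-13.21,0],0],[0.85,[4.68,-14.33,0],0],[0.85,[7.11,-14.84,0],0]]'
python3 -m pendant '[[0.85,[2.48,0.13,0],0],[0.85,[4.83,0.9,0],0],[0.85,[6.91,2.26,0],0],[0.85,[8.57,4.1,0],0],[0.85,[9.69,6.32,0],0],[0.85,[10.2,8.74,0],0],[0.85,[10.07,11.22,0],0],[0.85,[9.3,13.58,0],0]]'
python3 -m pendant '[[0.85,[-1.35,2.08,0],0],[0.85,[-3.2,3.73,0],0],[0.85,[-5.41,4.86,0],0],[0.85,[-7.84,5.37,0],0],[0.85,[-10.31,5.23,0],0],[0.85,[-12.67,4.46,0],0],[0.85,[-14.75,3.11,0],0],[0.85,[-16.41,1.26,0],0]]'
python3 -m pendant '[[0.85,[-1.12,-2.21,0],0],[0.85,[-1.63,-4.64,0],0],[0.85,[-1.5,-7.11,0],0],[0.85,[-0.73,-9.47,0],0],[0.85,[0.63,-11.55,0],0],[0.85,[2.47,-13.21,0],0],[0.85,[4.68,-14.33,0],0],[0.85,[7.11,-14.84,0],0]]'
python3 -m pendant '[[0.85,[2.48,0.13,0],0],[0.85,[4.83,0.9,0],0],[0.85,[6.91,2.26,0],0],[0.85,[8.57,4.1,0],0],[0.85,[9.69,6.32,0],0],[0.85,[10.2,8.74,0],0],[0.85,[10.07,11.22,0],0],[0.85,[9.3,13.58,0],0]]'
python3 -m pendant '[[0.85,[-1.35,2.08,0],0],[0.85,[-3.2,3.73,0],0],[0.85,[-5.41,4.86,0],0],[0.85,[-7.84,5.37,0],0],[0.85,[-10.31,5.23,0],0],[0.85,[-12.67,4.46,0],0],[0.85,[-14.75,3.11,0],0],[0.85,[-16.41,1.26,0],0]]'
python3 -m pendant '[[0.85,[-0.6,-1.1,0],0],[0.85,[-1.12,-2.21,0],0],[0.85,[-1.4,-3.4,0],0],[0.85,[-1.63,-4.64,0],0],[0.85,[-1.63,-4.64,0],0],[0.85,[-1.63,-4.64,0],0],[0.85,[-1.63,-4.64,0],0]]'
python3 - <<'E'
from h import *
s=st(); q=SR.T@(np.array(s['tcp_pos'])-np.r_[C,0]); c=np.array([-.0022,-.0861]); d=q[:2]-c; print(q,np.hypot(*d),np.rad2deg(np.arctan2(d[1],d[0])), s['wrist_torque'])
E
```

```text
clock: 54.38
tcp_pos: [0.448, -0.0762, 0.1851]
eef_rot: [2.151, 2.284, 0.002]
contact_force: [6.9, -0.7, 1.1]
width: 0.253
grasp_force: 30.6
clock: 55.05
tcp_pos: [0.5769, 0.0256, 0.1844]
eef_rot: [-2.148, -2.291, 0.006]
contact_force: [-6.1, -4.9, 4.1]
width: 0.26
grasp_force: 31.2
clock: 55.72
tcp_pos: [0.6023, -0.1381, 0.1849]
eef_rot: [2.151, 2.287, 0.005]
contact_force: [0.2, 3.5, 4.0]
width: 0.258
grasp_force: 30.8
clock: 56.38
tcp_pos: [0.448, -0.0762, 0.1851]
eef_rot: [2.151, 2.284, 0.002]
contact_force: [5.8, 0.0, 1.0]
width: 0.257
grasp_force: 30.7
clock: 57.05
tcp_pos: [0.577, 0.0256, 0.1844]
eef_rot: [-2.148, -2.291, 0.006]
contact_force: [-6.3, -6.9, 6.3]
width: 0.254
grasp_force: 31.2
clock: 57.72
tcp_pos: [0.6023, -0.1381, 0.1849]
eef_rot: [2.151, 2.287, 0.005]
contact_force: [0.5, 3.6, 3.8]
width: 0.256
grasp_force: 30.9
clock: 58.3
tcp_pos: [0.5552, -0.1578, 0.1844]
eef_rot: [2.15, 2.288, -0.003]
contact_force: [0.6, -6.7, 4.4]
width: 0.255
grasp_force: 31.0
{'clock': 58.3, 'joints': [-0.3484, 0.348, 1.5697, -0.0027, 1.2222, -0.4097], 'tcp_pos': [0.5552, -0.1578, 0.1844], 'eef_rot': [2.1495, 2.2876, -0.0026], 'contact_force': [0.5871, -6.6693, 4.3727], 'width': 0.2552, 'grasp_force': 31.0146}
[ 0.00452779 -0.18201627  0.18444586] 0.0961519298093751 -85.98771382803739 [-0.83707563  0.05666038  0.02074693]
```

```bash
python3 -m pendant '[[0.7,[0,0,0],0],[0.5,[0,0,0],0],[0.4,[0,0,0],0],[0.4,[0,0,-2],0],[0.35,[0,0,-5],0],[0.35,[0,0,-8],0],[0.35,[0,0,-10],0],[0.35,[0,0,-10],0]]'
python3 -m pendant '[[0.35,[0,0,0],0],[0.35,[3,0,0],-2],[0.35,[6,0,0],-4],[0.35,[9,-0.3,0],-4],[0.35,[9.5,-0.5,0],-4],[0.35,[9.5,-0.5,0],-4],[0.35,[9.5,-0.5,0],-4]]' >/dev/null
python3 - <<'E'
from h import *
s=st()
o=[]
for n in('top','scene'):
    c=cam(n);P=cloud(c);g=cv2.cvtColor(c['pixels'],cv2.COLOR_RGB2GRAY)
    d=np.hypot(P[...,0]-.543,P[...,1]+.0625)
    m=(d>.06)&(d<.13)&(P[...,2]>.220)&(P[...,2]<.230)&(g<110); o.append(P[m].mean(0)); print(n,'top',m.sum(),P[m].mean(0))
k=np.mean(o,0)[:2]; dd=k-[.542,-.0628]; an=np.rad2deg(np.arctan2(dd[1],dd[0]));print(np.hypot(*dd),an)
go([.542,-.0628,.1745],np.deg2rad(7.6))
E
```

```text
clock: 58.97
tcp_pos: [0.5577, -0.1567, 0.2884]
eef_rot: [2.146, 2.285, 0.006]
contact_force: [0.3, -0.3, -0.4]
width: 0.649
grasp_force: 0.0
{'clock': 59.55, 'joints': [-0.1902, 0.2337, 1.4801, -0.0007, 1.4302, -0.3229], 'tcp_pos': [0.5437, -0.0619, 0.2825], 'eef_rot': [-2.068, -2.3626, 0.0028], 'contact_force': [0.3009, -0.3486, 0.2308], 'width': 0.6485, 'grasp_force': 0.0}
top top 54 [ 0.55417054 -0.15532893  0.22512094]
scene top 35 [ 0.55842709 -0.16002433  0.22442041]
0.09594806336230799 -81.42947872681314
([0.05, -0.22, 10.85], np.float64(-0.1))
```

```bash
python3 -m pendant '[[0.35,[0,-0.2,3],0],[0.35,[0,-0.2,6],0],[0.35,[0,-0.2,8],0],[0.35,[0,-0.2,9.5],0],[0.35,[0,-0.2,10.6],0],[0.35,[0,-0.2,10.6],0],[0.35,[0,-0.2,10.6],0]]'
python3 -m pendant '[[0.9,[0,0,0],0],[0.9,[0,0,0],0],[0.9,[0,0,0],0],[0.9,[0,0,0],0],[0.9,[0,0,0],0]]' 60
python3 -m pendant '[[0.9,[0,0,-1],0],[0.9,[0,0,-2],0],[0.9,[0,0,-3],0],[0.9,[0,0,-5],0],[0.9,[0,0,-8],0],[0.9,[0,0,-8],0],[0.9,[0,0,-8],0],[0.9,[0,0,-8],0]]'
python3 - <<'E'
from h import *
s=st()
T=cam('top')
# tray rect: bright pixels near tray
P=cloud(T);v,u=np.mgrid[:480,:640]
i=cv2.imread('pics/top0.png');hsv=cv2.cvtColor(i,cv2.COLOR_BGR2HSV)
m=((hsv[...,2]>140)&(hsv[...,1]<60)&(u>330)&(u<428)&(v>170)&(v<237)).astype(np.uint8)
k,l,st_,ce=cv2.connectedComponentsWithStats(m); j=1+np.argmax(st_[1:,4])
q=np.argwhere(l==j)[:,::-1]; r=cv2.minAreaRect((cast(T,q,.02)[:,:2]*1000).astype(np.float32)); print(st_[j],r)
go([.681,-.2635,.24],np.deg2rad(-10.4))
E
```

```text
clock: 60.23
tcp_pos: [0.5422, -0.0634, 0.177]
eef_rot: [-2.071, -2.36, 0.002]
contact_force: [-0.3, -0.1, -0.5]
width: 0.65
grasp_force: 0.0
clock: 60.65
tcp_pos: [0.5427, -0.0632, 0.179]
eef_rot: [2.069, 2.361, -0.001]
contact_force: [-3.7, -2.0, 5.9]
width: 0.409
grasp_force: 61.9
clock: 61.32
tcp_pos: [0.542, -0.0617, 0.2578]
eef_rot: [-2.07, -2.362, -0.001]
contact_force: [-0.6, -0.3, -3.1]
width: 0.414
grasp_force: 61.8
{'clock': 61.3167, 'joints': [-0.1914, 0.2462, 1.5256, 0.0009, 1.3701, -0.3235], 'tcp_pos': [0.542, -0.0617, 0.2578], 'eef_rot': [-2.0698, -2.3624, -0.0009], 'contact_force': [-0.6279, -0.2537, -3.0807], 'width': 0.4137, 'grasp_force': 61.8053}
[ 337  177   85   58 3933] ((670.64404296875, -299.51300048828125), (232.40611267089844, 152.7420196533203), 84.93858337402344)
([-21.84, 11.18, 1.66], np.float64(18.0))
```

```bash
python3 -m pendant '[[0.9,[0,0,-2],0],[0.9,[-3.4,1.7,-2],3],[0.9,[-6.8,3.5,-2],6],[0.9,[-10.2,5.2,-2],9],[0.9,[-13.6,7,-2],12],[0.9,[-17,8.7,-2],15],[0.9,[-20.2,10.4,-2],18],[0.9,[-21.8,11.2,-2],18]]' >/dev/null
python3 -m pendant '[[0.9,[0,0,3],0],[0.9,[0,0,7],0],[0.9,[0,0,11],0],[0.9,[0,0,15],0],[0.9,[0,0,18],0],[0.9,[0,0,18],0],[0.9,[0,0,18],0],[0.9,[0,0,18],0]]'
python3 - <<'E'
from h import *
s=st(); go([.681,-.2635,.019],np.deg2rad(-10.4))
save('s9',cv2.resize(cam('scene')['pixels'][180:420,230:480],None,fx=2.4,fy=2.4,interpolation=3))
E
```

```text
clock: 62.7
tcp_pos: [0.683, -0.2641, 0.0986]
eef_rot: [2.414, 2.009, 0.001]
contact_force: [0.4, -0.4, -1.7]
width: 0.409
grasp_force: 61.5
{'clock': 62.7, 'joints': [-0.4267, 0.6241, 1.3011, 0.0001, 1.2151, -0.2442], 'tcp_pos': [0.683, -0.2641, 0.0986], 'eef_rot': [2.4139, 2.009, 0.001], 'contact_force': [0.4263, -0.4075, -1.6604], 'width': 0.4094, 'grasp_force': 61.4761}
([0.03, -0.22, 7.96], np.float64(-0.1))
```

View pics/s9.png

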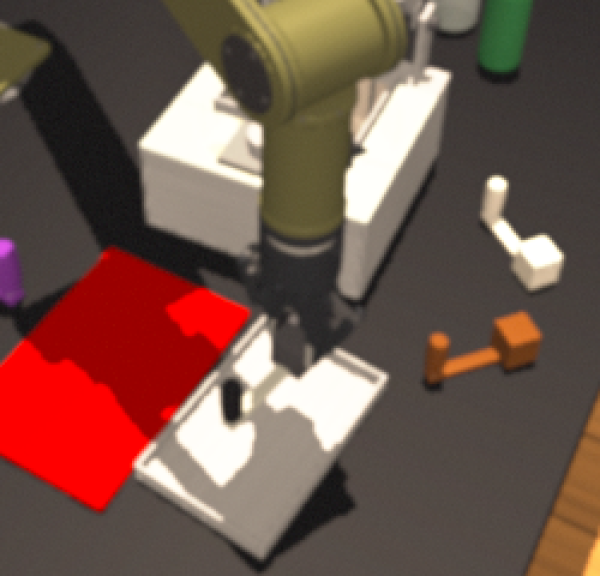

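The crank hangs level over the tray, knob at crop (233,400) and inside the walls. Lowering it.

```bash
python3 -m pendant '[[0.9,[0,-0.2,3],0],[0.9,[0,-0.2,5.5],0],[0.9,[0,-0.2,7],0],[0.9,[0,-0.2,7.5],0],[0.9,[0,-0.2,7.8],0],[0.9,[0,-0.2,8],0],[0.9,[0,-0.2,8.1],0],[0.9,[0,-0.2,8.1],0]]'
```

```text
clock: 63.42
tcp_pos: [0.6813, -0.264, 0.0186]
eef_rot: [2.413, 2.008, 0.002]
contact_force: [-0.1, -0.6, -3.3]
width: 0.411
grasp_force: 61.7
```

```bash
python3 -m pendant '[[0.9,[0,0,0.1],0],[0.9,[0,0,0.2],0],[0.9,[0,0,0.25],0],[0.9,[0,0,0.25],0]]'
```

```text
clock: 63.75
tcp_pos: [0.6813, -0.264, 0.0181]
eef_rot: [2.412, 2.008, 0.002]
contact_force: [-2.3, 0.8, 9.6]
width: 0.41
grasp_force: 63.3
```

Contact with the tray floor. Releasing and withdrawing.

```bash
python3 -m pendant '[[0.8,[0,0,-0.1],0],[0.6,[0,0,-0.1],0],[0.4,[0,0,-0.1],0],[0.3,[0,0,-0.1],0],[0.3,[0,0,-0.1],0],[0.3,[0,0,-2],0],[0.3,[0,0,-5],0],[0.3,[0,0,-9],0]]'
python3 -m pendant '[[0.3,[0,0,-4],0],[0.3,[0,0,-8],0],[0.3,[0,0,-12],0],[0.3,[0,0,-16],0],[0.3,[0,0,-20],0],[0.3,[0,0,-20],0],[0.3,[0,0,-20],0],[0.3,[0,0,-20],0]]'
python3 - <<'E'
from h import *
s=st(); a=cam('scene'); b=cam('top')
save('s10',np.hstack([cv2.resize(a['pixels'][110:420,220:480],(400,480)),cv2.resize(b['pixels'][150:320,90:440],(400,480))]))
for c,n in((a,'S'),(b,'T')):
    P=cloud(c); g=cv2.cvtColor(c['pixels'],cv2.COLOR_RGB2GRAY)
    m=(np.hypot(P[...,0]-.681,P[...,1]+.2635)<.035)&(P[...,2]>.03)&(P[...,2]<.06); print(n,'hub top z',np.median(P[m][:,2]) if m.any() else None)
    m=(np.hypot(P[...,0]-.6645,P[...,1]+.357)<.03)&(P[...,2]>.03)&(P[...,2]<.09); print(n,'knob',m.sum(),np.percentile(P[m][:,2],95) if m.any() else None)
E
```

```text
clock: 64.42
tcp_pos: [0.6775, -0.2624, 0.1009]
eef_rot: [-2.409, -2.005, 0.006]
contact_force: [0.4, 0.1, -0.7]
width: 0.7
grasp_force: 0.0
clock: 65.08
tcp_pos: [0.6799, -0.2634, 0.3039]
eef_rot: [-2.415, -2.009, 0.0]
contact_force: [-0.2, 0.6, -0.6]
width: 0.7
grasp_force: 0.0
{'clock': 65.0833, 'joints': [-0.4275, 0.4933, 1.0235, -0.0001, 1.6252, -0.2448], 'tcp_pos': [0.6799, -0.2634, 0.3039], 'eef_rot': [-2.4145, -2.0094, 0.0003], 'contact_force': [-0.2261, 0.5903, -0.5877], 'width': 0.6999, 'grasp_force': 0.0}
S hub top z 0.04383210253877095
S knob 135 0.0661739883780612
T hub top z 0.04609310632934825
T knob 74 0.07291868998162301
```

View pics/s10.png

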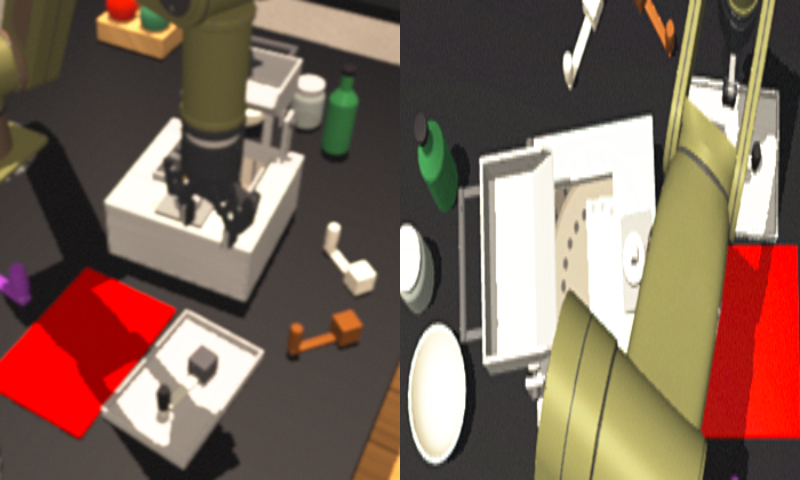

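The picture shows the crank flat in the tray, with its hub at crop (202,362) and its knob at (165,398). The hub top is at 44 mm, as it should be. The hopper is upright and empty, the board is clear, and the bottle, jar and bowl are in place. Handing in.

```bash
python3 -c "
from plant import manip
print(manip.close_job())"
```

```text
the job is handed in; nothing more can be done
None
```

I handed the job in at about 65 s: all four peppers were tipped into the basket, the hopper was eased back upright, the crank got three full clockwise turns (plus about 30° for socket play), and it now lies flat in the tray; I never got a clear view of all four peppers inside the basket, only the emptied hopper and yellow showing through the deck.

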